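Pack the mould row and clamp it down

TASK

Swing up the hold-down frame of the mould clamp, stand all the filled moulds (two or three are out on the table) on edge in its cradle, broad face to broad face in a row, and fill the gap left in the row with the one plywood packing block that fits: try the blocks by feel, as too thick a block will not go down, too thin a one drops in loose, and the right one goes down with a firm push, forcing the sprung end jaw back a little so that the row is held tight. With everything down on the cradle's floor, swing the frame fully down again over the row; do not knock over the bottles, the jar or the cup.

Things in the scene. Friction and masses are not known exactly. Their poses are not given: they have to be found in the camera images.
- cradle (a point): mould clamp fixed to the table; this point: middle of its cradle's floor, 10 mm above the table; y along the row, x across it to the hinge posts, z up. The cradle runs from the fixed end plate (inner face at y +57.25 mm; 44 mm wide in x, 12 thick, 40 high above the floor) to the sprung jaw at -y; it is 66 mm wide (x) between side walls 5 mm thick and only 10 mm high above the floor: fingers go down outside
- jaw (a joint): sprung end jaw (44 mm wide, 40 high above the cradle floor), how far it is pushed back to -y: 0 = sprung in, cradle 107 mm long; 7.5 mm = its stop, 114.5 mm long. Spring 2.4 N at 0, 5.4 N at the stop. Above 22 mm its face leans back, 8 mm over 18, as a lead-in: a block pressed down pushes it back. Row tight with the right block: 110 mm, jaw at about 3 mm; a loose row leaves it at 0
- hinge (a point): middle of the hinge axis of the hold-down frame, 95 mm from the cradle's centre along its +x, 66 mm above the table; axes as the cradle's, hinge axis = y
- holddown (a joint): angle of the hinged hold-down frame (two steel arms, a wooden pressure bar 40 mm wide along the middle of the row, a handle): 0 = fully down (the bar then clears seated moulds by 2 mm), 1.9 = leaning back past upright, its stop. Starts down or half down (0 to 0.5). Stiff hinge (about 0.45 N m): it stays at whatever angle it is left
- handle (a point): middle of the hold-down's handle, a round wooden rod 14 mm thick, 104 mm long, parallel to the cradle's y, 165 mm from the hinge axis; the arms join it 46 mm either side of its middle. Frame upright: it stands on top, about 230 mm above the table (mind it when passing). Frame down: it lies 70 mm in front of the cradle's centre (cradle -x), 66 mm above the table
- mould_1_c (a point): centre of mould 1, a filled two-part purple charm mould standing on edge: 60 mm wide (its x), 30 mm thick (its y), 45 mm high, about 0.13 kg; vertical edges rebated 5 x 5 mm. It may be absent: two or three of the four moulds are there
- mould_2_c (a point): centre of mould 2, a filled two-part purple charm mould standing on edge: 60 mm wide (its x), 30 mm thick (its y), 45 mm high, about 0.13 kg; vertical edges rebated 5 x 5 mm. It may be absent: two or three of the four moulds are there
- mould_3_c (a point): centre of mould 3, a filled two-part purple charm mould standing on edge: 60 mm wide (its x), 30 mm thick (its y), 45 mm high, about 0.13 kg; vertical edges rebated 5 x 5 mm. It may be absent: two or three of the four moulds are there
- mould_4_c (a point): centre of mould 4, a filled two-part purple charm mould standing on edge: 60 mm wide (its x), 38 mm thick (its y), 45 mm high, about 0.13 kg; vertical edges rebated 5 x 5 mm. It may be absent: two or three of the four moulds are there
- block_a_c (a point): centre of plywood packing block a, standing on edge: 60 mm wide (its x), 45 mm high. The four blocks are 12, 20, 42 and 50 mm thick (their y), unmarked: which of them is block a is not known beforehand, it has to be felt by trying
- block_b_c (a point): centre of plywood packing block b, standing on edge: 60 mm wide (its x), 45 mm high. The four blocks are 12, 20, 42 and 50 mm thick (their y), unmarked: which of them is block b is not known beforehand, it has to be felt by trying
- block_c_c (a point): centre of plywood packing block c, standing on edge: 60 mm wide (its x), 45 mm high. The four blocks are 12, 20, 42 and 50 mm thick (their y), unmarked: which of them is block c is not known beforehand, it has to be felt by trying
- block_d_c (a point): centre of plywood packing block d, standing on edge: 60 mm wide (its x), 45 mm high. The four blocks are 12, 20, 42 and 50 mm thick (their y), unmarked: which of them is block d is not known beforehand, it has to be felt by trying
- dropper_1: dark dropper bottle, 28 mm across, 52 mm high, standing on the table; a bystander, origin under its middle
- dropper_2: dark dropper bottle, 28 mm across, 52 mm high, standing on the table; a bystander, origin under its middle
- paint_jar: brown paint jar, 58 mm across, 55 mm high, standing on the table; a bystander, origin under its middle
- squeeze: red squeeze bottle, 38 mm across, 110 mm high, standing on the table; a bystander, origin under its middle
- paper_cup: white paper cup, 80 mm across, 85 mm high, standing on the table; a bystander, origin under its middle

How it is judged:
By the outcome, as a careful person would: the job done as asked, in the order asked, and still so for the second after the job is handed in, with the robot touching nothing.
Of mould_1, mould_2, mould_3, mould_4 only 2 to 3 are there at a start; the rules pass over those that are not, and their reading is None.
At some moment in a run one of mould_1, mould_2, mould_3, mould_4 may be knocked a few centimetres aside while the robot is not near it.
It also fails if it takes over 210 s, if anything falls off the work surface, if the arm or the gripper's body presses on something with over 40 N, if the wrist force passes 120 N, or if a joint passes its speed limit or range.

ROBOT

A 6-joint arm with a two-finger parallel gripper is mounted at the origin on the work surface. World frame = base frame: x ahead of the robot, y to its left, z up, the work surface at z = 0. Lengths are in m, angles in rad, forces in N, time in s.
With the tool pointing down it reaches from about 0.325 to 0.775 m from the base axis. Payload 9.3 kg.
Tool frame: the origin (TCP) lies on the front face of the gripper's body, between the roots of the fingers; the fingertips stand 73 mm ahead of it and the grasp point (between the pads) lies 54 mm ahead of it (tcp_to_grasp is the distance from the TCP to the grasp point, in m); z points along the fingers, y is the direction in which the jaws open and shut (so a half turn about z gives the same grasp; the last joint's range is limited). The gripper opens to 85 mm and grips with 20 to 120 N. Pads are 22 mm wide; open, the fingers measure 114 mm over their backs; the gripper's body (76 mm by 85 mm) begins 54 mm behind the grasp point. The pads swing forward as they close: fully open they stand 13 mm farther back than shut.
Start: joints at [-1.359, 0.259, 0.021, 1.334, 0, 1.418], TCP at [0.196, -0.514, 0.304] pointing down, gripper open.
Joint ranges: [-3.04, 3.04], [-0.91, 1.82], [-1.04, 1.36], [-1.92, 1.95], [-1.52, 1.45], [-3.14, 3.14]. Speed limits (rad/s): [2.22, 2.22, 2.79, 3.14, 3.14, 3.14].

INTERFACE

Orientations are given as a rotation vector (axis times angle).
In Python, from workcell import observe, camera, job_done, tcp_to_grasp gives the robot as it stands. The module is installed in compiled form; this text tells all that it offers.
- The arm moves only by the shell command python3 -m inch 'ROWS' [FORCE]. ROWS is a JSON object of lists of equal length, an entry for each row: "linear": the shift along the world's x, y, z in units of 150 mm (1.0 is 150 mm), a list of three; "rotation": the turn, a rotation vector about the world's x, y, z in units of 0.5 rad (1.0 is 0.5 rad), a list of three; "gripper": the closure, from -1 (fully open) to 1 (shut), so that 0 is half open. In form: {"linear": [[tx, ty, tz], ...], "rotation": [[rx, ry, rz], ...], "gripper": [gripper, ...]}. A call has 1 to 20 rows; each row shifts and turns the pose as measured when the row begins; what a row does not reach is not made up. A row lasts 1/12 s, in which the tool goes at most 41.7 mm and 7.16 degrees, less where a joint would pass 70% of its speed; a pose out of reach is approached as far as the arm can. A call with a number of a shift or a turn outside -1 to 1 is refused whole. A call with a gripper value outside its range is refused whole. The fingers move at their own pace and stop on an object; FORCE is the grip in N (left out, the last holds). Time passes only in rows, so rows that do not move let the fingers close. It gives the time, the measured TCP pose, the force and the opening at its end, in the units of the state.
- observe(): the state, without advancing time (a new reading comes with each control period).
- camera(name): name is "scene" or "top"; returns a dict with "image" (384x512x3 uint8, blue, green, red), "depth" (384x512 float32, m along the optical axis (not along the pixel's ray), 0 where there is no reading), "fx", "fy", "cx", "cy" (pixels), "extrinsics" (4x4, takes a point from camera to world coordinates). Camera axes: x right, y down, z forward; pixel columns grow to the right and rows downward; lengths in m; the calibration is good to about 2 mm. A picture is of the moment at which its call begins.
- job_done(): hands the job in, once; it reports no verdict.
The state is a dict: "time": time; "joints": joint angles; "qd": joint speeds; "joint_efforts": joint torques, N m; "position": TCP position; "eef_rot": TCP orientation; "wrist_force": force on the tool from outside, world axes, zero at the start; "moment": the same for the moment, N m; "gripper_width": finger opening in m.
Only numpy, scipy, OpenCV 4.12 (cv2) and the standard library are available. Lean on these libraries where they do the work, as an engineer would, in place of code of your own. Each camera call takes 0.05 s, during which the arm holds its last target. There are 200 camera calls.

## Working session

There is one attempt and no reset: what is moved stays moved. The work goes in short steps, Python scripts to look and compute and a shell command to move; the robot and the scene stay as the last step left them, time stands still between calls to the robot, and variables do not carry over. Pictures are saved under pics/ and viewed, about 12 in all and at most 16, crops included, and the job is handed in when it is done.

```bash
mkdir -p pics; cat > h.py <<'E'
import numpy as np, cv2
from workcell import observe, camera, job_done, tcp_to_grasp
def snap(name,tag):
    c=camera(name); cv2.imwrite(f'pics/{tag}.png',c['image']); np.savez(f'pics/{tag}.npz',**c); return c
def pts(c):
    h,w=c['depth'].shape; u,v=np.meshgrid(np.arange(w),np.arange(h)); d=c['depth']
    p=np.stack([(u-c['cx'])/c['fx']*d,(v-c['cy'])/c['fy']*d,d],-1)
    E=c['extrinsics']; return p@E[:3,:3].T+E[:3,3]
def ray(c,u,v,z):
    E=c['extrinsics']; r=E[:3,:3]@np.array([(u-c['cx'])/c['fx'],(v-c['cy'])/c['fy'],1]); o=E[:3,3]
    return o+r*(z-o[2])/r[2]
E
python3 - <<'E'
from h import *
s=observe(); print({k:np.round(v,3) for k,v in s.items()}, tcp_to_grasp)
for n in('top','scene'):
    c=snap(n,n+'0'); print(n,c['fx'],c['cx'],c['cy'],np.round(c['extrinsics'],3).tolist())
E
```

```text
{'time': np.float64(0.0), 'joints': array([-1.359,  0.259,  0.021,  1.334,  0.   ,  1.418]), 'qd': array([ 0.001, -0.002,  0.001, -0.001,  0.001,  0.001]), 'joint_efforts': array([ 1.0000e-03, -5.5564e+01,  3.4453e+01,  1.4000e-02, -0.0000e+00,
        0.0000e+00]), 'position': array([ 0.196, -0.514,  0.303]), 'eef_rot': array([-3.088, -0.57 ,  0.   ]), 'wrist_force': array([ 0.368, -0.337,  0.064]), 'moment': array([ 0.005,  0.05 , -0.051]), 'gripper_width': np.float64(0.085)} 0.0539
top 458.7279639495615 259.97027213521153 194.07456624208282 [[-0.023, -0.998, 0.063, 0.454], [-1.0, 0.022, -0.009, 0.053], [0.007, -0.064, -0.998, 1.553], [0.0, 0.0, 0.0, 1.0]]
scene 413.47529762023174 257.9569095632331 193.07895772149269 [[-0.38, 0.75, -0.541, 1.094], [0.925, 0.312, -0.216, 0.269], [0.007, -0.583, -0.813, 0.917], [0.0, 0.0, 0.0, 1.0]]
```

```bash
python3 - <<'E'
import cv2
a=cv2.imread('pics/top0.png'); cv2.imwrite('pics/top0b.png',cv2.resize(a[60:330,80:440],(800,600),interpolation=cv2.INTER_CUBIC))
E
```

```text
(no output)
```

View pics/top0.png

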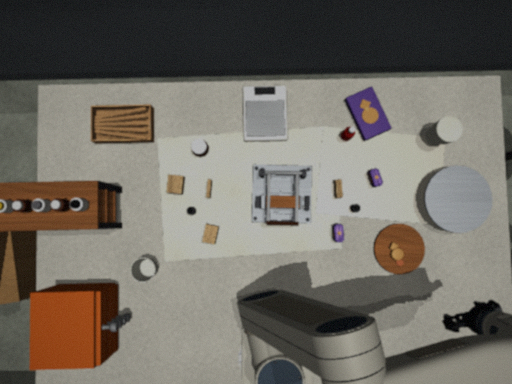

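View pics/scene0.png

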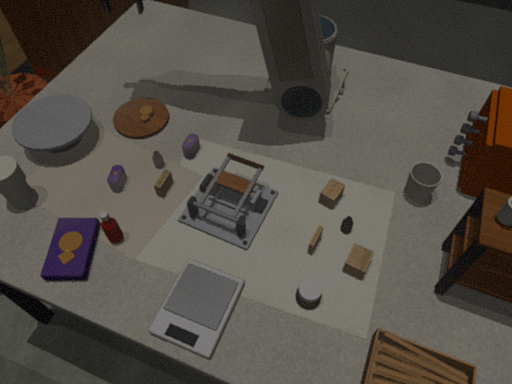

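```bash
cat >> h.py <<'E'
def rects(c,zlo=0.025,zhi=0.08,box=(0.3,0.75,-0.35,0.35)):
    P=pts(c); X,Y,Z=P[...,0],P[...,1],P[...,2]
    m=((c['depth']>0)&(Z>zlo)&(Z<zhi)&(X>box[0])&(X<box[1])&(Y>box[2])&(Y<box[3])).astype(np.uint8)
    n,l,st,ce=cv2.connectedComponentsWithStats(m)
    for i in range(1,n):
        if st[i,4]<12: continue
        k=l==i; q=P[k]; zt=np.percentile(q[:,2],80)
        t=q[q[:,2]>zt-0.012]
        r=cv2.minAreaRect((t[:,:2]*1000).astype(np.float32))
        print(i,'px',ce[i].round(0),'n',st[i,4],'ztop',round(zt,4),'c',np.round(r[0],1),'size',np.round(r[1],1),'ang',round(r[2],1),'bgr',c['image'][k].mean(0).round())
E
python3 - <<'E'
from h import *
c=dict(np.load('pics/top0.npz')); rects(c,zhi=0.12)
a=c['image']; g=np.clip(a.astype(float)*1.6,0,255).astype(np.uint8)
cv2.imwrite('pics/t0c.png',cv2.resize(g[125:275,155:395],None,fx=3.33,fy=3.33,interpolation=cv2.INTER_CUBIC))
E
```

```text
1 px [348. 134.] n 114 ztop 0.0989 c [ 743.  -255.7] size [11.4 18.4] ang 12.5 bgr [45. 46. 87.]
2 px [367. 135.] n 55 ztop 0.0318 c [ 744.1 -326.4] size [25.2 35.9] ang 24.8 bgr [106.  56.  74.]
15 px [199. 147.] n 216 ztop 0.0559 c [711.8 241.3] size [47.1 50. ] ang 86.4 bgr [158. 159. 159.]
19 px [283. 197.] n 1029 ztop 0.0803 c [537.8 -32.3] size [152.5 181.4] ang 88.7 bgr [ 84.  95. 109.]
20 px [374. 177.] n 139 ztop 0.0456 c [ 598.1 -336.8] size [59.2 25.5] ang 1.1 bgr [101.  66.  86.]
21 px [174. 184.] n 289 ztop 0.0462 c [590.1 323.7] size [51.4 60.4] ang 83.6 bgr [ 88. 123. 147.]
22 px [208. 189.] n 76 ztop 0.0459 c [572.7 212.9] size [12.6 57.7] ang 83.2 bgr [ 95. 125. 144.]
23 px [338. 189.] n 126 ztop 0.0462 c [ 563.1 -219.2] size [57. 21.] ang 1.2 bgr [ 74. 103. 123.]
24 px [262. 201.] n 50 ztop 0.0516 c [525.4  32.6] size [10.  43.4] ang 88.7 bgr [147. 144. 141.]
25 px [306. 203.] n 60 ztop 0.0362 c [ 518.2 -113.6] size [11.  46.8] ang 87.9 bgr [63. 61. 60.]
30 px [355. 208.] n 58 ztop 0.05 c [ 495.8 -274.4] size [23.3 16.3] ang 88.6 bgr [43. 44. 43.]
31 px [190. 211.] n 55 ztop 0.0469 c [503.2 274. ] size [23.7 19.9] ang 89.1 bgr [49. 51. 51.]
34 px [209. 234.] n 246 ztop 0.0456 c [422.7 209.9] size [42.9 60.2] ang 77.1 bgr [ 97. 134. 159.]
35 px [338. 233.] n 177 ztop 0.0464 c [ 416.3 -213.1] size [59.8 30.9] ang 2.6 bgr [121.  83. 104.]
```

View pics/t0c.png

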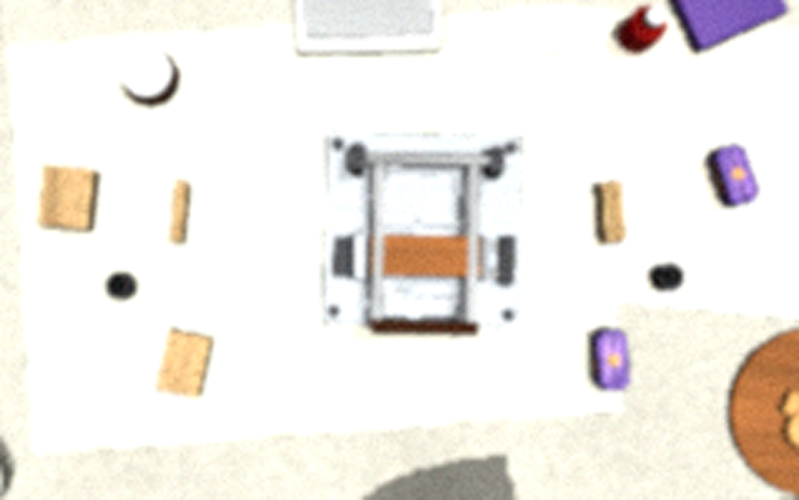

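```bash
python3 - <<'E'
from h import *
c=dict(np.load('pics/top0.npz')); P=pts(c); X,Y,Z=P[...,0],P[...,1],P[...,2]
B=(c['depth']>0)&(X>0.40)&(X<0.68)&(Y>-.16)&(Y<.1)
def mr(m,n):
    q=P[m&B]; r=cv2.minAreaRect((q[:,:2]*1000).astype(np.float32)); b=cv2.boxPoints(r)
    print(n,m[B].sum(),'c',np.round(r[0],1),np.round(r[1],1),round(r[2],1),'med',np.round(np.median(q,0)*1000,1), 'box',np.round(b).tolist())
mr((Z>0.005)&(Z<0.014),'plate')
L=(Y>0.02)&(Y<0.05)&(X<0.57)&(X>.48); mr((Z>0.04)&(Z<.06)&L,'endplate')
mr((Z>0.04)&(Z<.06)&(Y<-0.085)&(X<0.57)&(X>.48),'jaw')
print(np.round(np.histogram(Z[B],bins=np.arange(0,.15,.005))[0]))
I=c['image'].astype(int); red=(I[...,2]-I[...,0]>25)&(Z>0.04)
mr(red&(X>0.49),'bar'); mr(red&(X<0.49),'handle'); mr((Z>0.06)&(X>0.57),'hinge')
for v in range(158,228,4): print(v,[ (int(x*1000),int(y*1000),int(z*1000)) for x,y,z in P[v,255:312:6]])
E
```

```text
plate 1847 c [540.4 -30.1] [279.7 258.9] 0.2 med [564.8 -29.3   8.8] box [[400.0, 99.0], [401.0, -160.0], [681.0, -159.0], [680.0, 100.0]]
endplate 49 c [525.4  32.6] [10.  43.4] 88.7 med [527.1  34.   48.5] box [[504.0, 28.0], [547.0, 27.0], [547.0, 37.0], [504.0, 38.0]]
jaw 41 c [519.5 -90.5] [ 7.8 42.8] 88.1 med [520.9 -90.4  47.2] box [[498.0, -94.0], [541.0, -95.0], [541.0, -87.0], [498.0, -86.0]]
[1268 1220  685  153   76   21   32   25   27   40   27    3   28  109
  309  309  155   55    6    0    0    0    0    0    0    0    0    0
    0]
bar 317 c [522.8 -32.6] [109.   36.2] 88.8 med [522.1 -30.2  76. ] box [[504.0, -87.0], [540.0, -87.0], [542.0, 22.0], [506.0, 22.0]]
handle 48 c [454.8 -27.6] [89.7  6.3] 86.2 med [454.2 -19.7  84.6] box [[449.0, -72.0], [455.0, -73.0], [461.0, 17.0], [455.0, 17.0]]
hinge 286 c [598.9 -34. ] [153.1  59.3] 88.7 med [613.7 -29.3  71. ] box [[568.0, -110.0], [627.0, -111.0], [630.0, 42.0], [571.0, 43.0]]
158 [(676, 54, -1), (675, 33, 4), (676, 13, -1), (676, -7, -8), (675, -27, -2), (675, -48, -6), (674, -68, -2), (673, -89, 0), (672, -109, 
[... 2023 characters left out ...]
6, -63, 10), (494, -77, 79), (495, -103, 9), (495, -124, 7)]
214 [(485, 58, 10), (485, 38, 4), (483, 19, 82), (484, -2, 3), (483, -22, 10), (483, -42, 14), (482, -62, 18), (481, -76, 82), (482, -102, 12), (481, -123, 11)]
218 [(472, 58, 17), (471, 38, 11), (470, 19, 85), (470, -1, 11), (470, -22, 7), (470, -42, 4), (469, -62, 8), (468, -75, 87), (468, -102, 11), (468, -122, 12)]
222 [(458, 58, 3), (458, 38, 12), (457, 20, 82), (457, 1, 84), (457, -18, 84), (456, -37, 78), (456, -56, 82), (455, -75, 82), (455, -102, 7), (454, -122, 11)]
226 [(445, 59, -3), (445, 38, 0), (444, 18, 3), (444, -1, -3), (443, -22, -5), (443, -41, 2), (442, -62, -1), (442, -82, 2), (441, -103, -2), (441, -123, -1)]
```

```bash
python3 -m inch '{"linear":[[0.115,0.215,0],[0.115,0.215,0],[0.115,0.215,0],[0.115,0.215,0],[0.115,0.215,0],[0.115,0.215,0],[0.115,0.215,0],[0.115,0.215,0],[0.115,0.215,0],[0.115,0.215,0],[0.115,0.215,0],[0.115,0.215,0],[0.115,0.215,0],[0.115,0.215,0],[0.115,0.215,0]],"rotation":[[0,0,0.24],[0,0,0.24],[0,0,0.24],[0,0,0.24],[0,0,0.24],[0,0,0.24],[0,0,0.24],[0,0,0.24],[0,0,0.24],[0,0,0.24],[0,0,0],[0,0,0],[0,0,0],[0,0,0],[0,0,0]],"gripper":[0,0,0,0,0,0,0,0,0,0,0,0,0,0,0]}' 20
python3 - <<'E'
from h import *
c=dict(np.load('pics/top0.npz')); P=pts(c); Z=P[...,2]
# hinge rod / bar line fits per column
for nm,r0,r1,zl,u0,u1 in(('rod',168,180,.055,268,298),('bar',192,212,.065,270,294),('handle',214,230,.065,270,294)):
    a=[]
    for u in range(u0,u1):
        k=[v for v in range(r0,r1) if Z[v,u]>zl and Z[v,u]<.12]
        if k: q=P[k,u].mean(0); a.append((q[0],q[1],q[2]))
    a=np.array(a); f=np.polyfit(a[:,1],a[:,0],1); print(nm,len(a),f,'x at y=-.03',np.polyval(f,-.03),np.median(a[:,2]))
E
```

```text
time: 1.35
position: [0.4563, -0.0109, 0.298]
eef_rot: [-2.171, -2.262, 0.006]
wrist_force: [0.4, -1.1, 1.0]
gripper_width: 0.0426
rod 30 [0.06312682 0.61749454] x at y=-.03 0.6156007316052075 0.06908321288131727
bar 24 [0.05832045 0.52358875] x at y=-.03 0.5218391317548146 0.07584748031000986
handle 24 [0.04911743 0.45388334] x at y=-.03 0.4524098181060254 0.08413625602254407
```

```bash
python3 -m inch '{"linear":[[-0.01,-0.05,0],[-0.01,-0.05,-0.1],[0,0,-0.2],[0,0,-0.2],[0,0,-0.2],[0,0,-0.15],[0,0,-0.05],[0,0,0],[0,0,0]],"rotation":[[0,0,-0.09],[0,0,-0.09],[0,0,0],[0,0,0],[0,0,0],[0,0,0],[0,0,0],[0,0,0],[0,0,0]],"gripper":[0,0,0,0,0,0,0,0,0]}' 20
```

```text
time: 2.1
position: [0.4549, -0.0154, 0.1575]
eef_rot: [-2.255, -2.176, 0.003]
wrist_force: [0.5, 0.2, 1.3]
gripper_width: 0.0427
```

```bash
python3 -m inch '{"linear":[[-0.01,-0.08,-0.09],[0,0,-0.1],[0,0,0],[0,0,0],[0,0,0],[0,0,0],[0,0,0],[0,0,0],[0,0,0],[0,0,0]],"rotation":[[0,0,-0.03],[0,0,0],[0,0,0],[0,0,0],[0,0,0],[0,0,0],[0,0,0],[0,0,0],[0,0,0],[0,0,0]],"gripper":[0,0,0,1,1,1,1,1,1,1]}' 40
```

```text
time: 2.93
position: [0.4549, -0.0284, 0.1374]
eef_rot: [-2.276, -2.164, 0.001]
wrist_force: [-0.5, -0.7, -5.5]
gripper_width: 0.0124
```

```bash
python3 -m inch '{"linear":[[0,0,0],[0,0,0],[0,0,-0.07],[0,0,0],[0,0,0],[0,0,0],[0,0,0],[0,0,0]],"rotation":[[0,0,0],[0,0,0],[0,0,0],[0,0,0],[0,0,0],[0,0,0],[0,0,0],[0,0,0]],"gripper":[0.3,0.3,0.3,1,1,1,1,1]}' 40
```

```text
time: 3.6
position: [0.4549, -0.0282, 0.1288]
eef_rot: [-2.276, -2.165, 0.001]
wrist_force: [0.1, -1.5, -5.7]
gripper_width: 0.0128
```

```bash
python3 -m inch '{"linear":[[0.012,0,0.109],[0.023,-0.001,0.108],[0.034,-0.002,0.105],[0.044,-0.002,0.101],[0.054,-0.003,0.096],[0.063,-0.003,0.09],[0.072,-0.004,0.083],[0.08,-0.004,0.076],[0,0,0],[0,0,0]],"rotation":[[0,0,0],[0,0,0],[0,0,0],[0,0,0],[0,0,0],[0,0,0],[0,0,0],[0,0,0],[0,0,0],[0,0,0]],"gripper":[1,1,1,1,1,1,1,1,1,1]}' 25
```

```text
time: 4.43
position: [0.5171, -0.0312, 0.2482]
eef_rot: [2.276, 2.165, 0.004]
wrist_force: [-2.5, -0.5, -5.5]
gripper_width: 0.0129
```

```bash
python3 -m inch '{"linear":[[0.089,-0.004,0.065],[0.095,-0.004,0.056],[0.1,-0.005,0.046],[0.104,-0.005,0.036],[0.107,-0.005,0.025],[0.109,-0.005,0.014],[0.11,-0.005,0.003],[0.11,-0.005,-0.008],[0.108,-0.005,-0.018],[0,0,0],[0,0,0]],"rotation":[[0,0,0],[0,0,0],[0,0,0],[0,0,0],[0,0,0],[0,0,0],[0,0,0],[0,0,0],[0,0,0],[0,0,0],[0,0,0]],"gripper":[1,1,1,1,1,1,1,1,1,1,1]}' 25
```

```text
time: 5.35
position: [0.6479, -0.0371, 0.2822]
eef_rot: [-2.268, -2.156, 0.02]
wrist_force: [-2.7, -0.5, 6.4]
gripper_width: 0.0128
```

```bash
python3 -m inch '{"linear":[[0,0,0],[0,0,0],[0,0,0],[0,0,0.15],[0,0,0.2],[0,0,0.15],[-0.167,-0.17,0],[-0.167,-0.17,0],[-0.167,-0.17,0],[-0.167,-0.17,0],[-0.167,-0.17,0],[-0.167,-0.17,-0.1],[-0.167,-0.17,-0.1],[-0.167,-0.17,-0.1],[0,0,0],[0,0,0]],"rotation":[[0,0,0],[0,0,0],[0,0,0],[0,0,0],[0,0,0],[0,0,0],[0,0,0],[0,0,0],[0,0,0],[0,0,0],[0,0,0],[0,0,0],[0,0,0],[0,0,0],[0,0,0],[0,0,0]],"gripper":[0,0,0,-0.2,-0.2,-1,-1,-1,-1,-1,-1,-1,-1,-1,-1,-1]}' 40
python3 - <<'E'
from h import *
c=snap('top','top1'); rects(c,zhi=0.07)
P=pts(c);Z=P[...,2]; B=(P[...,0]>.45)&(P[...,0]<.6)&(P[...,1]>-.14)&(P[...,1]<.08)
print('floor/walls')
g=np.clip(c['image'].astype(float)*1.5,0,255).astype(np.uint8)
cv2.imwrite('pics/t1c.png',cv2.resize(g[125:275,155:395],None,fx=3.33,fy=3.33,interpolation=cv2.INTER_CUBIC))
E
```

```text
time: 6.68
position: [0.4306, -0.2444, 0.3131]
eef_rot: [-2.268, -2.161, 0.021]
wrist_force: [-0.3, 0.6, -0.5]
gripper_width: 0.0856
2 px [345. 136.] n 42 ztop 0.0657 c [ 734.2 -250.6] size [35.6 13.7] ang 67.6 bgr [18. 20. 59.]
4 px [368. 136.] n 56 ztop 0.0313 c [ 737.6 -327.9] size [41.3 23.7] ang 89.3 bgr [106.  58.  75.]
15 px [199. 147.] n 219 ztop 0.0565 c [711.4 241.1] size [48.1 48.9] ang 43.3 bgr [158. 158. 159.]
25 px [374. 177.] n 137 ztop 0.046 c [ 598.6 -336.8] size [60.1 26.1] ang 0.8 bgr [102.  66.  86.]
27 px [275. 173.] n 56 ztop 0.0689 c [618.5 -11.6] size [74.8 11.1] ang 88.8 bgr [95. 95. 93.]
28 px [301. 175.] n 23 ztop 0.0668 c [611.2 -94. ] size [25.3 11.9] ang 19.3 bgr [74. 74. 72.]
29 px [292. 173.] n 14 ztop 0.0692 c [615.2 -68.4] size [25.8  6.9] ang 88.8 bgr [98. 98. 96.]
31 px [174. 184.] n 293 ztop 0.0465 c [590.  323.9] size [50.6 60.1] ang 83.5 bgr [ 90. 124. 148.]
36 px [208. 189.] n 75 ztop 0.0454 c [572.6 212.3] size [13.4 57.1] ang 84.4 bgr [ 95. 125. 145.]
37 px [338. 189.] n 123 ztop 0.0455 c [ 563.2 -218.4] size [58.  21.3] ang 3.0 bgr [ 76. 105. 125.]
39 px [262. 201.] n 49 ztop 0.0519 c [525.5  32.6] size [10.  43.1] ang 88.7 bgr [154. 151. 148.]
40 px [302. 203.] n 143 ztop 0.0452 c [518.3 -99.9] size [37.1 46.5] ang 87.9 bgr [88. 86. 84.]
46 px [355. 208.] n 56 ztop 0.0502 c [ 496.9 -274.4] size [25.8 18.3] ang 52.6 bgr [42. 42. 42.]
47 px [190. 211.] n 57 ztop 0.0488 c [503.2 272.1] size [21.1 20.8] ang 70.4 bgr [49. 51. 51.]
48 px [209. 234.] n 246 ztop 0.0459 c [422.6 210. ] size [42.5 59.8] ang 76.4 bgr [ 98. 135. 160.]
49 px [338. 233.] n 176 ztop 0.0463 c [ 416.2 -213.5] size [59.6 30.4] ang 3.7 bgr [58. 37. 47.]
floor/walls
```

View pics/t1c.png

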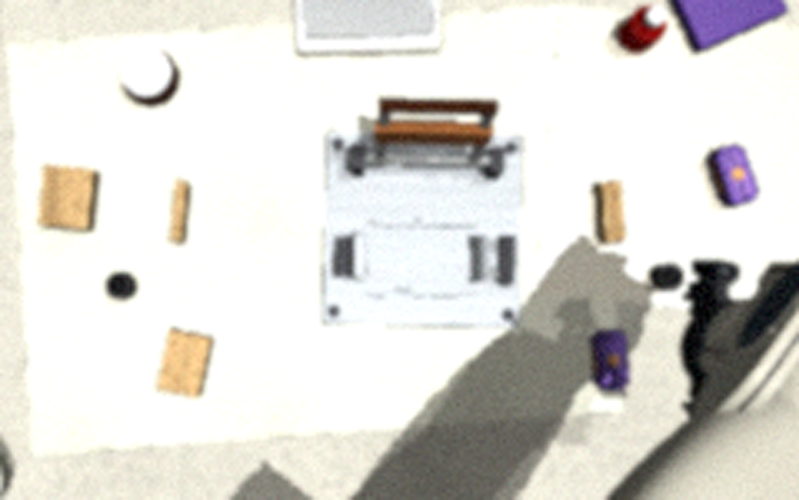

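```bash
cat >> h.py <<'E'
def pca(c,x,y,r=0.045,zlo=0.036,zhi=0.06,ztop=0.045):
    """top-face centre (mm) and direction of its long side, world yaw in rad, mod pi"""
    P=pts(c); m=(np.hypot(P[...,0]-x,P[...,1]-y)<r)&(P[...,2]>zlo)&(P[...,2]<zhi)
    v,u=np.nonzero(m); q=np.array([ray(c,a,b,ztop)[:2] for a,b in zip(u,v)])*1000
    ce=q.mean(0); w,V=np.linalg.eigh(np.cov((q-ce).T)); d=V[:,1]*np.sign(V[0,1]); 
    return np.round(ce,1),round(float(np.arctan2(d[1],d[0])),3),np.round(np.sqrt(12*w),1),len(q)
E
python3 - <<'E'
from h import *
for t in('top0','top1'):
    c=dict(np.load(f'pics/{t}.npz'))
    for n,x,y in(('m35',.416,-.213),('m20',.598,-.337),('b50',.590,.324),('b42',.4226,.21),('b12',.5726,.212),('b20',.563,-.219),('end',.525,.0326),('jaw',.520,-.0904)):
        print(t,n,pca(c,x,y,r=.03 if n in('end','jaw') else .045,ztop=.05 if n in('end','jaw') else .045))
    c=dict(np.load(f'pics/{t}.npz')) 
E
```

```text
top0 m35 (array([ 416. , -212.7]), 0.054, array([30.1, 57.8]), 162)
top0 m20 (array([ 596.9, -343.4]), 0.291, array([30.5, 58.2]), 162)
top0 b50 (array([589.7, 323.1]), -0.141, array([51.5, 60.4]), 279)
top0 b42 (array([422.7, 209.3]), -0.203, array([42.5, 60.4]), 237)
top0 b12 (array([572.5, 212.2]), -0.139, array([12.7, 59.4]), 68)
top0 b20 (array([ 562.9, -218.2]), 0.065, array([21.1, 59.8]), 115)
top0 end (array([526.6,  33.3]), -0.066, array([11.7, 44.9]), 49)
top0 jaw (array([518.4, -94.2]), 0.007, array([30.3, 43.7]), 54)
top1 m35 (array([ 415.5, -213. ]), 0.023, array([29.1, 57.7]), 158)
top1 m20 (array([ 597.2, -343.2]), 0.305, array([30.7, 58.7]), 163)
top1 b50 (array([589.8, 323.4]), -0.142, array([50.3, 60.1]), 271)
top1 b42 (array([422.8, 209.4]), -0.22, array([42.5, 59.9]), 233)
top1 b12 (array([572.8, 212. ]), -0.126, array([13.1, 60.3]), 70)
top1 b20 (array([ 563. , -218.3]), 0.066, array([21.4, 60.3]), 111)
top1 end (array([526.6,  33.3]), -0.066, array([11.7, 44.9]), 49)
top1 jaw (array([518.6, -92.9]), -0.023, array([35. , 44.6]), 69)
```

```bash
cat > go.py <<'E'
import sys
from h import *
from scipy.spatial.transform import Rotation as R
# usage: go.py x y z(mm) yaw  -> total shift (units of 150mm), total turn (units .5rad)
def go(x,y,z,yaw):
    s=observe(); p=np.array(s['position'])*1000
    Rc=R.from_rotvec(s['eef_rot']); Rd=R.from_euler('z',yaw)*R.from_euler('x',np.pi)
    w=(Rd*Rc.inv()).as_rotvec()/0.5
    print('pos',p.round(1),'lin',((np.array([x,y,z])-p)/150).round(3),'rot',w.round(3),'F',np.round(s['wrist_force'],1),'w',round(float(s['gripper_width'])*1000,1),'t',round(float(s['time']),1))
    print('j',np.round(s['joints'],2))
def cr(u,v,yaw=-0.055,c=(523.3,-30.0)):
    return c[0]+np.cos(yaw)*u-np.sin(yaw)*v, c[1]+np.sin(yaw)*u+np.cos(yaw)*v
a=sys.argv[1:]
if a[0]=='c': x,y=cr(float(a[1]),float(a[2])); go(x,y,float(a[3]),np.pi/2-0.055); print('target',round(x,1),round(y,1))
else: go(*map(float,a))
E
python3 go.py 416 -213 85 1.61
```

```text
pos [ 430.9 -244.2  313. ] lin [-0.099  0.208 -1.52 ] rot [ 0.007 -0.033  0.173] F [-0.2 -0.1  0.2] w 85.6 t 6.7
j [-0.68  0.17 -0.07  1.34 -0.01  0.94]
```

```bash
python3 -m inch '{"linear":[[-0.03,0.07,-0.05],[-0.03,0.07,-0.15],[-0.03,0.06,-0.2],[0,0,-0.2],[0,0,-0.2],[0,0,-0.2],[0,0,-0.15],[0,0,-0.1],[0,0,-0.05],[0,0,0],[0,0,0]],"rotation":[[0,-0.01,0.06],[0,-0.01,0.06],[0,-0.01,0.05],[0,0,0],[0,0,0],[0,0,0],[0,0,0],[0,0,0],[0,0,0],[0,0,0],[0,0,0]],"gripper":[-1,-1,-1,-1,-1,-1,-1,-1,-1,-1,-1]}' 40; python3 go.py 416 -213 85 1.61
```

```text
time: 7.65
position: [0.4241, -0.2051, 0.1162]
eef_rot: [2.148, 2.272, 0.001]
wrist_force: [-0.3, -0.1, -0.1]
gripper_width: 0.0857
pos [ 424.1 -205.1  116.2] lin [-0.054 -0.053 -0.208] rot [ 0.019  0.023 -0.034] F [-0.3 -0.1 -0.1] w 85.7 t 7.7
j [-0.63  0.26 -0.5   0.8  -0.    0.89]
```

```bash
python3 -m inch '{"linear":[[-0.054,-0.053,-0.02],[0,0,-0.08],[0,0,-0.08],[0,0,-0.02],[0,0,0],[0,0,0],[0,0,0],[0,0,0],[0,0,0],[0,0,0],[0,0,0],[0,0,0]],"rotation":[[0.02,0.02,-0.03],[0,0,0],[0,0,0],[0,0,0],[0,0,0],[0,0,0],[0,0,0],[0,0,0],[0,0,0],[0,0,0],[0,0,0],[0,0,0]],"gripper":[-1,-1,-1,-1,-1,0.2,0.2,0.2,0.2,0.2,0.2,0.2]}' 40; python3 go.py c 0 39.5 180
```

```text
time: 8.65
position: [0.4189, -0.2176, 0.0941]
eef_rot: [2.169, 2.256, 0.004]
wrist_force: [-0.2, 1.0, -1.0]
gripper_width: 0.0591
pos [ 418.9 -217.6   94.1] lin [0.71  1.514 0.572] rot [ 0.015  0.021 -0.188] F [-0.2  1.  -1. ] w 59.1 t 8.7
j [-0.66  0.29 -0.53  0.74  0.    0.87]
target 525.5 9.4
```

```bash
python3 -m inch '{"linear":[[0,0,0],[0,0,0],[0,0,0],[0,0.035,-0.05],[0,0,0],[0,0,0],[0,0,0],[0,0,0],[0,0,0],[0,0,0],[0,0,0]],"rotation":[[0,0,0],[0,0,0],[0,0,0],[0,0,0],[0,0,0],[0,0,0],[0,0,0],[0,0,0],[0,0,0],[0,0,0],[0,0,0]],"gripper":[-0.8,-0.8,-0.8,-0.8,-0.8,0.2,0.2,0.2,0.2,0.2,0.2]}' 40; python3 go.py c 0 39.5 180
```

```text
time: 9.57
position: [0.4189, -0.2115, 0.086]
eef_rot: [2.168, 2.256, 0.003]
wrist_force: [-1.0, -0.3, -0.2]
gripper_width: 0.0596
pos [ 418.9 -211.5   86. ] lin [0.71  1.473 0.627] rot [ 0.015  0.02  -0.19 ] F [-1.  -0.3 -0.2] w 59.6 t 9.6
j [-0.65  0.29 -0.55  0.72  0.    0.88]
target 525.5 9.4
```

```bash
python3 -m inch '{"linear":[[0,0,0.1],[0,0,0.2],[0,0,0.2],[0.04,0.08,0.12],[0.09,0.18,0],[0.09,0.18,0],[0.09,0.18,0],[0.09,0.18,0],[0.09,0.18,0],[0.09,0.18,0],[0.08,0.16,0],[0.05,0.1,0],[0.03,0.05,0],[0,0,0],[0,0,0]],"rotation":[[0,0,0],[0,0,0],[0,0,0],[0,0,0],[0,0,-0.04],[0,0,-0.04],[0,0,-0.04],[0,0,-0.04],[0,0,-0.03],[0,0,0],[0,0,0],[0,0,0],[0,0,0],[0,0,0],[0,0,0]],"gripper":[0.2,0.2,0.2,0.2,0.2,0.2,0.2,0.2,0.2,0.2,0.2,0.2,0.2,0.2,0.2]}' 40; python3 go.py c 0 39.5 120
```

```text
time: 10.82
position: [0.5319, 0.0199, 0.1818]
eef_rot: [2.285, 2.143, 0.004]
wrist_force: [-0.8, -0.2, -0.9]
gripper_width: 0.0592
pos [531.9  19.9 181.8] lin [-0.043 -0.07  -0.412] rot [0.009 0.015 0.019] F [-0.8 -0.2 -0.9] w 59.2 t 10.8
j [-0.12  0.29 -0.26  1.02 -0.    1.52]
target 525.5 9.4
```

```bash
python3 -m inch '{"linear":[[-0.043,-0.085,0],[0,0,-0.1],[0,0,-0.1],[0,0,0],[0,0,0]],"rotation":[[0.01,0.015,0.02],[0,0,0],[0,0,0],[0,0,0],[0,0,0]],"gripper":[0.2,0.2,0.2,0.2,0.2]}' 40; python3 go.py c 0 37 115
```

```text
time: 11.23
position: [0.5233, 0.0018, 0.1514]
eef_rot: [-2.285, -2.156, 0.001]
wrist_force: [0.3, -1.3, -1.2]
gripper_width: 0.0589
pos [523.3   1.8 151.4] lin [ 0.014  0.035 -0.243] rot [ 0.001 -0.001  0.006] F [ 0.3 -1.3 -1.2] w 58.9 t 11.2
j [-0.16  0.31 -0.32  0.95 -0.    1.47]
target 525.3 6.9
```

```bash
python3 -m inch '{"linear":[[0.014,0.03,0],[0,0,0],[0,0,-0.06],[0,0,-0.06],[0,0,-0.06],[0,0,-0.06],[0,0,-0.04],[0,0,0],[0,0,0]],"rotation":[[0,0,0],[0,0,0],[0,0,0],[0,0,0],[0,0,0],[0,0,0],[0,0,0],[0,0,0],[0,0,0]],"gripper":[0.2,0.2,0.2,0.2,0.2,0.2,0.2,0.2,0.2]}' 40; python3 go.py c 0 37 97
```

```text
time: 11.98
position: [0.5255, 0.0054, 0.1067]
eef_rot: [2.286, 2.153, 0.0]
wrist_force: [0.4, 0.2, -0.2]
gripper_width: 0.0591
pos [525.5   5.4 106.7] lin [-0.001  0.01  -0.065] rot [0.001 0.002 0.01 ] F [ 0.4  0.2 -0.2] w 59.1 t 12.0
j [-0.15  0.35 -0.38  0.84 -0.    1.48]
target 525.3 6.9
```

Now down to contact with the floor, then a push towards the end plate.

```bash
python3 -m inch '{"linear":[[0,0,-0.03],[0,0,-0.03],[0,0,-0.02],[0,0,-0.01],[0,0,0]],"rotation":[[0,0,0],[0,0,0],[0,0,0],[0,0,0],[0,0,0]],"gripper":[0.2,0.2,0.2,0.2,0.2]}' 40;  python3 -m inch '{"linear":[[0,0.015,0],[0,0.015,0],[0,0.015,0],[0,0.01,0]],"rotation":[[0,0,0],[0,0,0],[0,0,0],[0,0,0]],"gripper":[0.2,0.2,0.2,0.2]}' 40; python3 go.py c 0 40.75 97
```

```text
time: 12.4
position: [0.5256, 0.0056, 0.0964]
eef_rot: [2.284, 2.151, 0.003]
wrist_force: [0.8, 0.3, -1.7]
gripper_width: 0.0595
time: 12.73
position: [0.5259, 0.0143, 0.0965]
eef_rot: [2.283, 2.15, 0.005]
wrist_force: [0.1, -0.1, -1.6]
gripper_width: 0.0596
pos [525.9  14.3  96.5] lin [-0.003 -0.024  0.003] rot [0.003 0.011 0.01 ] F [ 0.1 -0.1 -1.6] w 59.6 t 12.7
j [-0.13  0.36 -0.4   0.8  -0.    1.5 ]
target 525.5 10.7
```

```bash
python3 -m inch '{"linear":[[0,0.012,0],[0,0.012,0],[0,0,0]],"rotation":[[0,0,0],[0,0,0],[0,0,0]],"gripper":[0.2,0.2,0.2]}' 40;  python3 -m inch '{"linear":[[0,0.012,0],[0,0.012,0],[0,0,0]],"rotation":[[0,0,0],[0,0,0],[0,0,0]],"gripper":[0.2,0.2,0.2]}' 40
```

```text
time: 12.98
position: [0.526, 0.0153, 0.0964]
eef_rot: [2.28, 2.144, -0.007]
wrist_force: [0.9, 0.4, -0.5]
gripper_width: 0.0593
time: 13.23
position: [0.5261, 0.0157, 0.0963]
eef_rot: [2.278, 2.138, -0.018]
wrist_force: [0.2, 0.3, -0.4]
gripper_width: 0.0592
```

```bash
python3 -m inch '{"linear":[[0,0,0],[0,0,0],[0,0,0],[0,0,0],[0,0,0.1],[0,0,0.2],[0,0,0.2],[0,-0.15,0.2],[0.02,-0.25,0],[0.02,-0.25,0],[0.02,-0.25,0],[0.04,-0.25,0],[0.05,-0.25,0],[0.05,-0.25,0],[0.05,-0.25,0],[0.05,-0.2,0],[0.05,-0.1,0],[0,0,0],[0,0,0]],"rotation":[[0,0,0],[0,0,0],[0,0,0],[0,0,0],[0,0,0],[0,0,0],[0,0,0],[0,0,0.08],[0,0,0.08],[0,0,0.08],[0,0,0.08],[0,0,0.08],[0,0,0.08],[0,0,0.08],[0,0,0.08],[0,0,0.08],[0,0,0],[0,0,0]],"gripper":[-1,-1,-1,-1,-1,-1,-1,-1,-1,-1,-1,-1,-1,-1,-1,-1,-1,-1,-1]}' 40; python3 - <<'E'
from h import *
c=snap('top','top2')
for n,x,y in(('m20',.598,-.337),('mA',.523,.005),('end',.526,.033)):
    print(n,pca(c,x,y,r=.03 if n=='end' else .045,zlo=.036,ztop=.05 if n=='end' else .055))
P=pts(c); m=(abs(P[...,0]-.525)<.05)&(abs(P[...,1]+.03)<.09)&(P[...,2]>.02)
v=202; print([(int(y*1000),int(z*1000)) for x,y,z in P[v,255:312]])
g=np.clip(c['image'].astype(float)*1.5,0,255).astype(np.uint8)
cv2.imwrite('pics/t2c.png',cv2.resize(g[135:255,240:400],None,fx=5,fy=5,interpolation=cv2.INTER_CUBIC))
E
python3 go.py 597 -343.3 85 1.87
```

```text
m20 (array([ 595.9, -340.4]), 0.311, array([30.5, 57.9]), 161)
pos [526.1  16.   96.3] lin [ 0.472 -2.395 -0.075] rot [0.038 0.015 0.725] F [-0.4 -3.  -0.4] w 59.5 t 13.3
j [-0.12  0.37 -0.39  0.8  -0.02  1.51]schema error: expected 19 entries
h.py:26: RuntimeWarning: Mean of empty slice.
  ce=q.mean(0); w,V=np.linalg.eigh(np.cov((q-ce).T)); d=V[:,1]*np.sign(V[0,1]);
  ret = ret.dtype.type(ret / rcount)
  avg = a.mean(axis, **keepdims_kw)
  ret = um.true_divide(
h.py:26: RuntimeWarning: Degrees of freedom <= 0 for slice
  ce=q.mean(0); w,V=np.linalg.eigh(np.cov((q-ce).T)); d=V[:,1]*np.sign(V[0,1]);
  c *= np.true_divide(1, fact)
  c *= np.true_divide(1, fact)
Traceback (most recent call last):
ValueError: not enough values to unpack (expected 2, got 0)

During handling of the above exception, another exception occurred:

Traceback (most recent call last):
  File "h.py", line 26, in pca
    ce=q.mean(0); w,V=np.linalg.eigh(np.cov((q-ce).T)); d=V[:,1]*np.sign(V[0,1]);
                      ~~~~~~~~~~~~~~^^^^^^^^^^^^^^^^^^
numpy.linalg.LinAlgError: 0-dimensional array given. Array must be at least two-dimensional
```

Row count was off by one; the arm did not move. Repeat with 18 rows each.

```bash
python3 -m inch '{"linear":[[0,0,0],[0,0,0],[0,0,0],[0,0,0],[0,0,0.1],[0,0,0.2],[0,0,0.2],[0,-0.15,0.2],[0.02,-0.25,0],[0.02,-0.25,0],[0.02,-0.25,0],[0.04,-0.25,0],[0.05,-0.25,0],[0.05,-0.25,0],[0.05,-0.25,0],[0.05,-0.2,0],[0,0,0],[0,0,0]],"rotation":[[0,0,0],[0,0,0],[0,0,0],[0,0,0],[0,0,0],[0,0,0],[0,0,0],[0,0,0.08],[0,0,0.08],[0,0,0.08],[0,0,0.08],[0,0,0.08],[0,0,0.08],[0,0,0.08],[0,0,0.08],[0,0,0.08],[0,0,0],[0,0,0]],"gripper":[-1,-1,-1,-1,-1,-1,-1,-1,-1,-1,-1,-1,-1,-1,-1,-1,-1,-1]}' 40 && python3 - <<'E'
from h import *
c=snap('top','top2')
g=np.clip(c['image'].astype(float)*1.5,0,255).astype(np.uint8)
cv2.imwrite('pics/t2c.png',cv2.resize(g[135:255,240:400],None,fx=5,fy=5,interpolation=cv2.INTER_CUBIC))
P=pts(c); v=202; print([(int(y*1000),int(z*1000)) for x,y,z in P[v,255:312]])
for n,x,y in(('mA',.523,.005),('end',.526,.033),('m20',.598,-.337)):
    try: print(n,pca(c,x,y,r=.03 if n=='end' else .045,zlo=.036,ztop=.05 if n=='end' else .055 if n=='mA' else .045))
    except Exception as e: print(n,'none')
E
python3 go.py 597 -343.3 85 1.87
```

```text
time: 14.78
position: [0.5697, -0.3103, 0.2069]
eef_rot: [1.823, 2.534, -0.007]
wrist_force: [0.0, 1.0, 0.2]
gripper_width: 0.0851
[(57, 17), (54, 13), (50, 22), (47, 19), (43, 19), (40, 20), (37, 44), (34, 49), (31, 52), (27, 44), (24, 52), (21, 51), (18, 54), (14, 50), (11, 55), (8, 61), (4, 54), (1, 54), (-1, 61), (-6, 10), (-9, 10), (-13, 12), (-16, 13), (-20, 8), (-23, 9), (-26, 8), (-30, 11), (-33, 10), (-37, 3), (-40, 8), (-43, 8), (-46, 18), (-50, 2), (-53, 12), (-57, 6), (-60, 8), (-64, 2), (-67, 7), (-70, 16), (-74, 1), (-77, 4), (-79, 24), (-81, 37), (-84, 37), (-87, 48), (-90, 52), (-93, 48), (-101, 4), (-105, 2), (-107, 14), (-108, 38), (-111, 36), (-114, 36), (-118, 33), (-124, 10), (-128, 6), (-132, 0)]
mA (array([524.7,  17.1]), -0.046, array([41.1, 54.2]), 204)
end (array([525.4,  22.4]), -0.09, array([33.3, 46.2]), 142)
m20 (array([ 599.9, -326.5]), 0.215, array([ 4.2, 34.8]), 6)
pos [ 569.7 -310.1  206.7] lin [ 0.182 -0.221 -0.811] rot [ 0.031  0.025 -0.049] F [ 0.2 -0.4 -0.2] w 85.5 t 14.8
j [-0.63  0.45  0.07  1.17 -0.    0.62]
```

View pics/t2c.png

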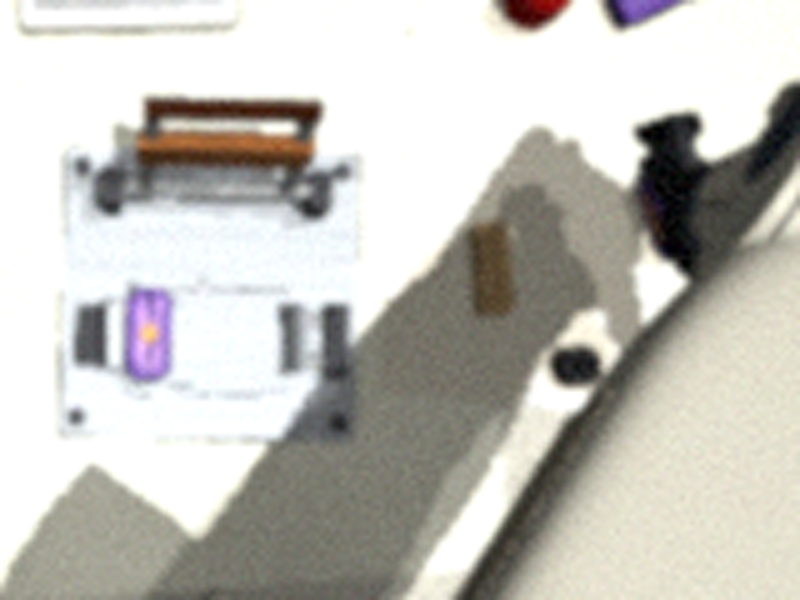

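```bash
python3 -m inch '{"linear":[[0.09,-0.11,0],[0.09,-0.11,0],[0,0,-0.12],[0,0,-0.17],[0,0,-0.17],[0,0,0],[0,0,0]],"rotation":[[0.03,0.025,-0.05],[0,0,0],[0,0,0],[0,0,0],[0,0,0],[0,0,0],[0,0,0]],"gripper":[-1,-1,-1,-1,-1,-1,-1]}' 40; python3 go.py 597 -343.3 85 1.87
```

```text
time: 15.42
position: [0.5981, -0.3354, 0.1381]
eef_rot: [-1.862, -2.53, -0.002]
wrist_force: [0.2, 0.4, 1.2]
gripper_width: 0.0855
pos [ 598.1 -335.4  138.1] lin [-0.007 -0.053 -0.354] rot [-0.003  0.002 -0.005] F [0.2 0.4 1.2] w 85.5 t 15.4
j [-0.63  0.57  0.08  1.09  0.    0.64]
```

```bash
python3 -m inch '{"linear":[[-0.007,-0.055,0],[0,0,0],[0,0,-0.1],[0,0,-0.1],[0,0,-0.1],[0,0,-0.05],[0,0,0]],"rotation":[[0,0,0],[0,0,0],[0,0,0],[0,0,0],[0,0,0],[0,0,0],[0,0,0]],"gripper":[-1,-1,-1,-1,-1,-1,-1]}' 40; python3 go.py 597 -343.3 85 1.87
```

```text
time: 16.0
position: [0.6002, -0.3447, 0.096]
eef_rot: [1.851, 2.52, 0.003]
wrist_force: [0.2, -1.0, -0.0]
gripper_width: 0.0854
pos [ 600.2 -344.7   96. ] lin [-0.021  0.009 -0.073] rot [ 0.015  0.026 -0.009] F [ 0.2 -1.  -0. ] w 85.4 t 16.0
j [-0.64  0.6   0.03  0.99  0.    0.62]
```

```bash
python3 -m inch '{"linear":[[-0.021,0.01,-0.07],[0,0,-0.01],[0,0,0],[0,0,0],[0,0,0],[0,0,0],[0,0,0],[0,0,0],[0,0,0],[0,0,0]],"rotation":[[0.015,0.025,-0.01],[0,0,0],[0,0,0],[0,0,0],[0,0,0],[0,0,0],[0,0,0],[0,0,0],[0,0,0],[0,0,0]],"gripper":[-1,-1,0.2,0.2,0.2,0.2,0.2,0.2,0.2,0.2]}' 40; python3 go.py c 0 5 180
```

```text
time: 16.83
position: [0.598, -0.3441, 0.0878]
eef_rot: [1.864, 2.523, 0.0]
wrist_force: [0.2, 0.4, -2.2]
gripper_width: 0.0592
pos [ 598.  -344.1   87.8] lin [-0.496  2.127  0.615] rot [ 0.006  0.006 -0.706] F [ 0.2  0.4 -2.2] w 59.2 t 16.8
j [-0.64  0.61  0.03  0.98  0.    0.63]
target 523.6 -25.0
```

```bash
python3 -m inch '{"linear":[[0,0,0.1],[0,0,0.2],[0,0,0.2],[0,0.05,0.15],[-0.045,0.18,0],[-0.045,0.19,0],[-0.045,0.19,0],[-0.045,0.19,0],[-0.045,0.19,0],[-0.045,0.19,0],[-0.045,0.19,0],[-0.045,0.19,0],[-0.045,0.19,0],[-0.045,0.16,0],[-0.03,0.08,0],[-0.01,0.03,0],[0,0,0],[0,0,0]],"rotation":[[0,0,0],[0,0,0],[0,0,0],[0,0,0],[0,0,-0.08],[0,0,-0.08],[0,0,-0.08],[0,0,-0.08],[0,0,-0.08],[0,0,-0.08],[0,0,-0.08],[0,0,-0.08],[0,0,-0.06],[0,0,0],[0,0,0],[0,0,0],[0,0,0],[0,0,0]],"gripper":[0.2,0.2,0.2,0.2,0.2,0.2,0.2,0.2,0.2,0.2,0.2,0.2,0.2,0.2,0.2,0.2,0.2,0.2]}' 40; python3 go.py c 0 7 150
```

```text
time: 18.33
position: [0.5173, -0.03, 0.1884]
eef_rot: [2.297, 2.137, 0.002]
wrist_force: [1.6, 0.2, -2.2]
gripper_width: 0.0595
pos [517.3 -30.  188.4] lin [ 0.043  0.046 -0.256] rot [0.004 0.008 0.034] F [ 1.6  0.2 -2.2] w 59.5 t 18.3
j [-0.22  0.26 -0.27  1.03 -0.    1.42]
target 523.7 -23.0
```

```bash
python3 -m inch '{"linear":[[0.043,0.046,0],[0,0,-0.12],[0,0,-0.12],[0,0,0],[0,0,0]],"rotation":[[0,0.01,0.035],[0,0,0],[0,0,0],[0,0,0],[0,0,0]],"gripper":[0.2,0.2,0.2,0.2,0.2]}' 40; python3 go.py c 0 7 98
```

```text
time: 18.75
position: [0.5285, -0.0269, 0.1521]
eef_rot: [2.28, 2.156, -0.002]
wrist_force: [1.2, -0.0, -1.3]
gripper_width: 0.0594
pos [528.5 -26.9 152.1] lin [-0.032  0.026 -0.361] rot [0.007 0.004 0.001] F [ 1.2 -0.  -1.3] w 59.4 t 18.8
j [-0.21  0.31 -0.31  0.95 -0.    1.42]
target 523.7 -23.0
```

```bash
python3 -m inch '{"linear":[[-0.032,0.026,0],[0,0,0],[0,0,0]],"rotation":[[0,0,0],[0,0,0],[0,0,0]],"gripper":[0.2,0.2,0.2]}' 40; python3 go.py c 0 7 98
```

```text
time: 19.0
position: [0.5247, -0.0239, 0.1533]
eef_rot: [2.281, 2.154, -0.002]
wrist_force: [-0.7, 0.9, -1.7]
gripper_width: 0.0596
pos [524.7 -23.9 153.3] lin [-0.007  0.006 -0.369] rot [0.008 0.004 0.004] F [-0.7  0.9 -1.7] w 59.6 t 19.0
j [-0.2   0.31 -0.31  0.95 -0.    1.42]
target 523.7 -23.0
```

```bash
python3 -m inch '{"linear":[[-0.007,0,0],[0,0,-0.06],[0,0,-0.06],[0,0,-0.06],[0,0,-0.06],[0,0,-0.06],[0,0,-0.04],[0,0,0],[0,0,0]],"rotation":[[0,0,0],[0,0,0],[0,0,0],[0,0,0],[0,0,0],[0,0,0],[0,0,0],[0,0,0],[0,0,0]],"gripper":[0.2,0.2,0.2,0.2,0.2,0.2,0.2,0.2,0.2]}' 40; python3 go.py c 0 12.25 98
```

```text
time: 19.75
position: [0.5232, -0.0238, 0.0974]
eef_rot: [2.28, 2.154, -0.001]
wrist_force: [0.2, 0.8, -1.6]
gripper_width: 0.0596
pos [523.2 -23.8  97.4] lin [0.005 0.04  0.004] rot [0.008 0.006 0.003] F [ 0.2  0.8 -1.6] w 59.6 t 19.8
j [-0.2   0.36 -0.4   0.81 -0.    1.42]
target 524.0 -17.8
```

```bash
python3 -m inch '{"linear":[[0,0.015,0],[0,0.015,0],[0,0.015,0]],"rotation":[[0,0,0],[0,0,0],[0,0,0]],"gripper":[0.2,0.2,0.2]}' 40;  python3 -m inch '{"linear":[[0,0.012,0],[0,0.012,0]],"rotation":[[0,0,0],[0,0,0]],"gripper":[0.2,0.2]}' 40;  python3 -m inch '{"linear":[[0,0.012,0],[0,0,0]],"rotation":[[0,0,0],[0,0,0]],"gripper":[0.2,0.2]}' 40
```

```text
time: 20.0
position: [0.5235, -0.0169, 0.0976]
eef_rot: [2.28, 2.153, -0.001]
wrist_force: [-0.1, -0.3, -0.8]
gripper_width: 0.0593
time: 20.17
position: [0.5237, -0.0154, 0.0982]
eef_rot: [2.277, 2.148, -0.009]
wrist_force: [-2.1, -18.5, -5.7]
gripper_width: 0.059
time: 20.33
position: [0.5236, -0.0157, 0.0986]
eef_rot: [2.275, 2.143, -0.017]
wrist_force: [0.1, -1.2, -2.0]
gripper_width: 0.0596
```

```bash
python3 -m inch '{"linear":[[0,0,0],[0,0,0],[0,0,0],[0,0,0],[0,0,0.1],[0,0,0.2],[0,0,0.2],[0,0.1,0.2],[0,0.2,0],[0,0.23,0],[0.05,0.23,0],[0.05,0.23,0],[0.06,0.23,0],[0.06,0.23,0],[0.06,0.23,0],[0.06,0.23,0],[0.06,0.23,0],[0.04,0.15,0],[0,0,0],[0,0,0]],"rotation":[[0,0,0],[0,0,0],[0,0,0],[0,0,0],[0,0,0],[0,0,0],[0,0,0],[0,0,0],[0,0,-0.02],[0,0,-0.02],[0,0,-0.02],[0,0,-0.02],[0,0,-0.02],[0,0,-0.02],[0,0,0],[0,0,0],[0,0,0],[0,0,0],[0,0,0],[0,0,0]],"gripper":[-1,-1,-1,-1,-1,-1,-1,-1,-1,-1,-1,-1,-1,-1,-1,-1,-1,-1,-1,-1]}' 40; python3 - <<'E'
from h import *
c=snap('top','top3')
g=np.clip(c['image'].astype(float)*1.5,0,255).astype(np.uint8)
cv2.imwrite('pics/t3c.png',cv2.resize(g[135:255,160:320],None,fx=5,fy=5,interpolation=cv2.INTER_CUBIC))
P=pts(c); v=202; print([(int(y*1000),int(z*1000)) for x,y,z in P[v,257:309]])
E
python3 go.py 589.8 323.4 86 1.43
```

```text
time: 22.0
position: [0.5892, 0.3489, 0.2127]
eef_rot: [2.342, 2.069, 0.0]
wrist_force: [-0.4, -0.5, -0.6]
gripper_width: 0.0855
[(50, 17), (47, 21), (43, 21), (40, 22), (37, 49), (34, 49), (31, 49), (27, 49), (24, 58), (21, 52), (18, 59), (14, 56), (11, 54), (8, 57), (4, 49), (1, 56), (-1, 54), (-4, 54), (-7, 60), (-11, 50), (-14, 57), (-18, 51), (-21, 54), (-24, 50), (-27, 58), (-31, 50), (-37, 8), (-40, 6), (-44, 3), (-46, 12), (-50, 13), (-53, 12), (-57, 2), (-60, 12), (-63, 11), (-67, 7), (-70, 14), (-74, 8), (-77, 10), (-79, 19), (-81, 37), (-84, 42), (-87, 45), (-90, 48), (-94, 44), (-101, 8), (-104, 12), (-106, 17), (-108, 33), (-111, 33), (-115, 34), (-118, 32)]
pos [589.1 348.6 212.6] lin [ 0.005 -0.168 -0.844] rot [ 0.025  0.021 -0.034] F [ 0.3 -0.7 -0.9] w 85.3 t 22.1
j [ 0.42  0.52  0.2   1.24 -0.02  2.11]
```

View pics/t3c.png

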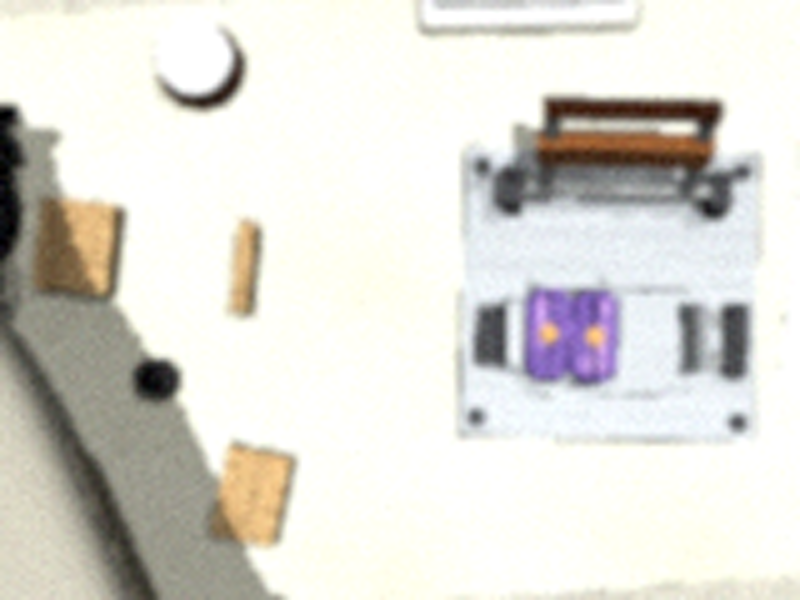

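```bash
python3 -m inch '{"linear":[[0.005,-0.14,0],[0,0,0],[0,0,-0.15],[0,0,-0.17],[0,0,-0.17],[0,0,0],[0,0,0]],"rotation":[[0.025,0.02,-0.035],[0,0,0],[0,0,0],[0,0,0],[0,0,0],[0,0,0],[0,0,0]],"gripper":[-1,-1,-1,-1,-1,-1,-1]}' 80; python3 go.py 589.8 323.4 86 1.43
```

```text
time: 22.63
position: [0.5895, 0.3204, 0.1408]
eef_rot: [2.378, 2.05, 0.007]
wrist_force: [-0.2, -0.5, 1.4]
gripper_width: 0.0854
pos [589.5 320.4 140.8] lin [ 0.002  0.02  -0.365] rot [-0.003  0.009  0.015] F [-0.2 -0.5  1.4] w 85.4 t 22.6
j [ 0.37  0.54  0.04  1.07 -0.    2.09]
```

```bash
python3 -m inch '{"linear":[[0,0.02,0],[0,0,-0.1],[0,0,-0.1],[0,0,-0.1],[0,0,-0.05],[0,0,0],[0,0,0]],"rotation":[[0,0,0],[0,0,0],[0,0,0],[0,0,0],[0,0,0],[0,0,0],[0,0,0]],"gripper":[-1,-1,-1,-1,-1,-1,-1]}' 80; python3 go.py 589.8 323.4 86 1.43
```

```text
time: 23.22
position: [0.5934, 0.3239, 0.0987]
eef_rot: [2.377, 2.044, 0.028]
wrist_force: [0.3, -0.6, -0.3]
gripper_width: 0.0851
pos [593.4 323.9  98.7] lin [-0.024 -0.003 -0.085] rot [-0.014  0.035  0.019] F [ 0.3 -0.6 -0.3] w 85.1 t 23.2
j [ 0.38  0.57 -0.01  0.96 -0.    2.1 ]
```

```bash
python3 -m inch '{"linear":[[-0.024,-0.003,-0.05],[0,0,-0.035],[0,0,0],[0,0,0],[0,0,0],[0,0,0],[0,0,0],[0,0,0],[0,0,0],[0,0,0]],"rotation":[[-0.014,0.035,0.02],[0,0,0],[0,0,0],[0,0,0],[0,0,0],[0,0,0],[0,0,0],[0,0,0],[0,0,0],[0,0,0]],"gripper":[-1,-1,-1,0.2,0.2,0.2,0.2,0.2,0.2,0.2]}' 80; python3 go.py c 0 -29 180
```

```text
time: 24.05
position: [0.5911, 0.3243, 0.0899]
eef_rot: [2.369, 2.061, 0.007]
wrist_force: [-0.1, -0.3, -1.5]
gripper_width: 0.0589
pos [591.1 324.3  89.9] lin [-0.462 -2.555  0.601] rot [-0.003  0.008  0.168] F [-0.1 -0.3 -1.5] w 58.9 t 24.1
j [ 0.38  0.58 -0.02  0.96 -0.    2.09]
target 521.7 -59.0
```

```bash
python3 -m inch '{"linear":[[0,0,0.1],[0,0,0.2],[0,0,0.2],[0,-0.05,0.12],[-0.07,-0.19,0],[-0.08,-0.21,0],[-0.08,-0.21,0],[-0.08,-0.21,0],[-0.08,-0.21,0],[-0.05,-0.21,0],[-0.02,-0.21,0],[0,-0.21,0],[0,-0.21,0],[0,-0.21,0],[0,-0.18,0],[0,-0.1,0],[0,-0.05,0],[0,0,0],[0,0,0]],"rotation":[[0,0,0],[0,0,0],[0,0,0],[0,0,0.02],[0,0,0.02],[0,0,0.02],[0,0,0.02],[0,0,0.02],[0,0,0.02],[0,0,0.02],[0,0,0.02],[0,0,0],[0,0,0],[0,0,0],[0,0,0],[0,0,0],[0,0,0],[0,0,0],[0,0,0]],"gripper":[0.2,0.2,0.2,0.2,0.2,0.2,0.2,0.2,0.2,0.2,0.2,0.2,0.2,0.2,0.2,0.2,0.2,0.2,0.2]}' 80; python3 go.py c 0 -28 150
```

```text
time: 25.63
position: [0.5135, -0.0594, 0.1853]
eef_rot: [2.277, 2.16, 0.005]
wrist_force: [0.5, 0.4, -0.4]
gripper_width: 0.0589
pos [513.5 -59.4 185.3] lin [ 0.055  0.009 -0.236] rot [ 0.     0.009 -0.005] F [ 0.5  0.4 -0.4] w 58.9 t 25.6
j [-0.28  0.27 -0.28  1.02  0.    1.35]
target 521.8 -58.0
```

```bash
python3 -m inch '{"linear":[[0.055,0.009,0],[0,0,-0.1],[0,0,-0.1],[0,0,0],[0,0,0]],"rotation":[[0,0.01,-0.005],[0,0,0],[0,0,0],[0,0,0],[0,0,0]],"gripper":[0.2,0.2,0.2,0.2,0.2]}' 80; python3 go.py c 0 -28 135
```

```text
time: 26.05
position: [0.5247, -0.0526, 0.1554]
eef_rot: [-2.276, -2.165, -0.001]
wrist_force: [-0.8, -0.9, 0.3]
gripper_width: 0.0586
pos [524.7 -52.6 155.4] lin [-0.02  -0.036 -0.136] rot [-0.001  0.001 -0.01 ] F [-0.8 -0.9  0.3] w 58.6 t 26.1
j [-0.26  0.31 -0.3   0.96  0.    1.36]
target 521.8 -58.0
```

```bash
python3 -m inch '{"linear":[[-0.02,-0.036,0],[0,0,0],[0,0,0]],"rotation":[[0,0,-0.01],[0,0,0],[0,0,0]],"gripper":[0.2,0.2,0.2]}' 80; python3 go.py c 0 -28 135; python3 - <<'E'
from h import *
c=snap('scene','sc3')
g=np.clip(c['image'].astype(float)*1.8,0,255).astype(np.uint8)
cv2.imwrite('pics/sc3c.png',cv2.resize(g[130:270,150:310],None,fx=4,fy=4,interpolation=cv2.INTER_CUBIC))
E
```

```text
time: 26.3
position: [0.5224, -0.0566, 0.1567]
eef_rot: [2.279, 2.162, 0.002]
wrist_force: [-0.3, 0.3, 0.5]
gripper_width: 0.0589
pos [522.4 -56.6 156.7] lin [-0.005 -0.009 -0.145] rot [-0.001  0.002 -0.005] F [-0.3  0.3  0.5] w 58.9 t 26.3
j [-0.27  0.3  -0.31  0.96  0.    1.36]
target 521.8 -58.0
```

View pics/sc3c.png

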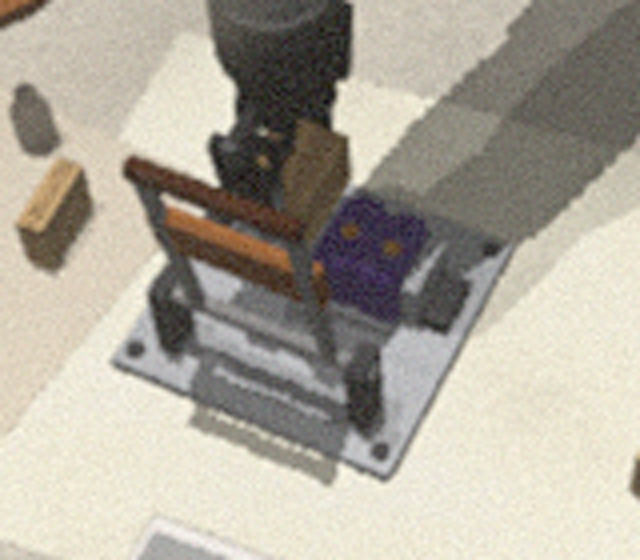

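```bash
python3 -m inch '{"linear":[[-0.004,-0.012,0],[0,0,0],[0,0,-0.04],[0,0,-0.04],[0,0,0]],"rotation":[[0,0,-0.005],[0,0,0],[0,0,0],[0,0,0],[0,0,0]],"gripper":[0.2,0.2,0.2,0.2,0.2]}' 80; python3 go.py c 0 -28 130;  python3 -m inch '{"linear":[[0,0,-0.04],[0,0,-0.04],[0,0,0]],"rotation":[[0,0,0],[0,0,0],[0,0,0]],"gripper":[0.2,0.2,0.2]}' 80; python3 go.py c 0 -28 130
```

```text
time: 26.77
position: [0.5222, -0.0591, 0.1453]
eef_rot: [2.281, 2.156, 0.005]
wrist_force: [-0.5, 0.6, -1.5]
gripper_width: 0.0586
pos [522.2 -59.1 145.3] lin [-0.003  0.008 -0.102] rot [0.    0.008 0.003] F [-0.5  0.6 -1.5] w 58.6 t 26.8
j [-0.27  0.31 -0.33  0.93  0.    1.35]
target 521.8 -58.0
time: 27.02
position: [0.5219, -0.0592, 0.1315]
eef_rot: [2.282, 2.156, 0.004]
wrist_force: [-0.1, 0.4, -0.9]
gripper_width: 0.0588
pos [521.9 -59.2 131.5] lin [-0.001  0.008 -0.01 ] rot [0.    0.007 0.003] F [-0.1  0.4 -0.9] w 58.8 t 27.0
j [-0.27  0.33 -0.35  0.89  0.    1.35]
target 521.8 -58.0
```

```bash
python3 -m inch '{"linear":[[0,0.012,-0.02],[0,0,-0.04],[0,0,-0.04],[0,0,0]],"rotation":[[0,0,0],[0,0,0],[0,0,0],[0,0,0]],"gripper":[0.2,0.2,0.2,0.2]}' 80; python3 go.py c 0 -28 100;  python3 -m inch '{"linear":[[0,0,-0.04],[0,0,-0.04]],"rotation":[[0,0,0],[0,0,0]],"gripper":[0.2,0.2]}' 80; python3 go.py c 0 -28 100
```

```text
time: 27.35
position: [0.5228, -0.0575, 0.1155]
eef_rot: [2.28, 2.155, 0.005]
wrist_force: [0.5, -1.6, -4.3]
gripper_width: 0.0581
pos [522.8 -57.5 115.5] lin [-0.007 -0.003 -0.104] rot [0.002 0.011 0.003] F [ 0.5 -1.6 -4.3] w 58.1 t 27.4
j [-0.27  0.34 -0.37  0.85  0.    1.36]
target 521.8 -58.0
time: 27.52
position: [0.5233, -0.0576, 0.1036]
eef_rot: [2.279, 2.154, 0.006]
wrist_force: [-0.7, 0.0, 3.1]
gripper_width: 0.0588
pos [523.3 -57.6 103.6] lin [-0.01  -0.002 -0.024] rot [0.003 0.014 0.002] F [-0.7  0.   3.1] w 58.8 t 27.5
j [-0.27  0.36 -0.39  0.82  0.    1.36]
target 521.8 -58.0
```

```bash
python3 -m inch '{"linear":[[0,0,-0.02],[0,0,-0.015],[0,0,-0.01]],"rotation":[[0,0,0],[0,0,0],[0,0,0]],"gripper":[0.2,0.2,0.2]}' 80; python3 -m inch '{"linear":[[0,0,-0.01],[0,0,0]],"rotation":[[0,0,0],[0,0,0]],"gripper":[0.2,0.2]}' 80; python3 go.py c 0 -28 100
```

```text
time: 27.77
position: [0.5231, -0.0576, 0.099]
eef_rot: [2.277, 2.153, 0.007]
wrist_force: [-8.2, 0.9, 32.7]
gripper_width: 0.0585
time: 27.93
position: [0.5229, -0.0575, 0.0995]
eef_rot: [2.276, 2.152, 0.008]
wrist_force: [1.5, -1.1, -5.0]
gripper_width: 0.0587
pos [522.9 -57.5  99.5] lin [-0.007 -0.003  0.004] rot [0.006 0.02  0.002] F [ 1.5 -1.1 -5. ] w 58.7 t 27.9
j [-0.27  0.36 -0.4   0.81 -0.    1.36]
target 521.8 -58.0
```

```bash
python3 -m inch '{"linear":[[0,0,0],[0,0,0],[0,0,0],[0,0,0],[0,0,0.1],[0,0,0.2],[0,0,0.2],[-0.05,-0.1,0.2],[-0.1,-0.2,0.2],[-0.1,-0.2,0.2],[-0.1,-0.2,0.2],[-0.1,-0.2,0.1],[-0.1,-0.2,0],[0,-0.1,0],[0,0,0],[0,0,0]],"rotation":[[0,0,0],[0,0,0],[0,0,0],[0,0,0],[0,0,0],[0,0,0],[0,0,0],[0,0,0],[0,0,0],[0,0,0],[0,0,0],[0,0,0],[0,0,0],[0,0,0],[0,0,0],[0,0,0]],"gripper":[-1,-1,-1,-1,-1,-1,-1,-1,-1,-1,-1,-1,-1,-1,-1,-1]}' 40; python3 - <<'E'
from h import *
c=snap('top','top4'); s=snap('scene','sc4')
f=lambda im,a,b,k:cv2.resize(np.clip(im.astype(float)*1.5,0,255).astype(np.uint8)[a[0]:a[1],b[0]:b[1]],None,fx=k,fy=k,interpolation=cv2.INTER_CUBIC)
A=f(c['image'],(155,235),(243,321),5); B=f(s['image'],(145,245),(170,270),4)
cv2.imwrite('pics/m4.png',np.hstack([A,B]))
P=pts(c)
for v in(198,202,206): print([(int(y*1000),int(z*1000)) for x,y,z in P[v,259:311]])
k=P[196:208,265:294,:]; 
for n,y0,y1 in(('A',0,24),('B',-30,-6),('blk',-80,-37)):
    m=(k[...,1]*1000>y0)&(k[...,1]*1000<y1); print(n,'ztop',np.median(k[m][:,2]).round(4))
E
python3 go.py 648 -37 340 1.516
```

```text
time: 29.27
position: [0.4361, -0.2358, 0.3076]
eef_rot: [2.278, 2.161, -0.001]
wrist_force: [-0.3, 0.7, -0.4]
gripper_width: 0.0856
[(43, 19), (40, 17), (37, 52), (33, 47), (30, 48), (27, 50), (24, 52), (21, 62), (17, 50), (14, 51), (11, 55), (7, 52), (4, 55), (1, 52), (-1, 52), (-5, 49), (-8, 54), (-11, 50), (-14, 58), (-18, 54), (-21, 48), (-24, 54), (-28, 46), (-31, 50), (-34, 56), (-38, 49), (-41, 55), (-44, 56), (-47, 58), (-51, 53), (-54, 56), (-57, 54), (-60, 53), (-64, 50), (-67, 51), (-70, 58), (-73, 54), (-77, 55), (-80, 58), (-85, 31), (-88, 39), (-91, 43), (-94, 50), (-97, 48), (-103, 24), (-106, 24), (-109, 32), (-111, 41), (-115, 32), (-119, 31), (-123, 22), (-128, 11)]
[(43, 23), (40, 22), (37, 45), (34, 50), (30, 46), (27, 44), (24, 55), (21, 49), (17, 50), (14, 50), (11, 55), (8, 54), (5, 58), (1, 53), (-1, 49), (-4, 56), (-8, 50), (-11, 55), (-14, 57), (-18, 51), (-21, 50), (-24, 54), (-27, 60), (-31, 50), (-34, 56), (-37, 49), (-40, 60), (-44, 52), (-47, 51), (-50, 58), (-53, 53), (-57, 54), (-60, 51), (-64, 50), (-66, 55), (-70, 50), (-73, 54), (-76, 58), (-80, 5
[... 205 characters left out ...]
8, 51), (24, 51), (21, 50), (18, 61), (15, 53), (11, 51), (8, 48), (5, 55), (2, 58), (-1, 44), (-4, 53), (-7, 57), (-11, 53), (-14, 54), (-17, 55), (-21, 49), (-24, 53), (-27, 47), (-30, 54), (-33, 61), (-37, 55), (-40, 57), (-44, 47), (-46, 55), (-50, 51), (-53, 56), (-56, 54), (-59, 57), (-63, 59), (-66, 59), (-69, 54), (-73, 50), (-76, 51), (-80, 49), (-84, 39), (-87, 42), (-89, 55), (-93, 45), (-97, 44), (-102, 21), (-106, 20), (-107, 41), (-111, 31), (-114, 37), (-117, 37), (-124, 9), (-127, 5)]
A ztop 0.0539
B ztop 0.0542
blk ztop 0.0548
pos [ 436.4 -234.8  307.4] lin [1.411 1.319 0.217] rot [ 0.003  0.001 -0.007] F [ 0.3  0.7 -0.1] w 85.2 t 29.4
j [-0.66  0.16 -0.09  1.31 -0.    0.96]
```

View pics/m4.png

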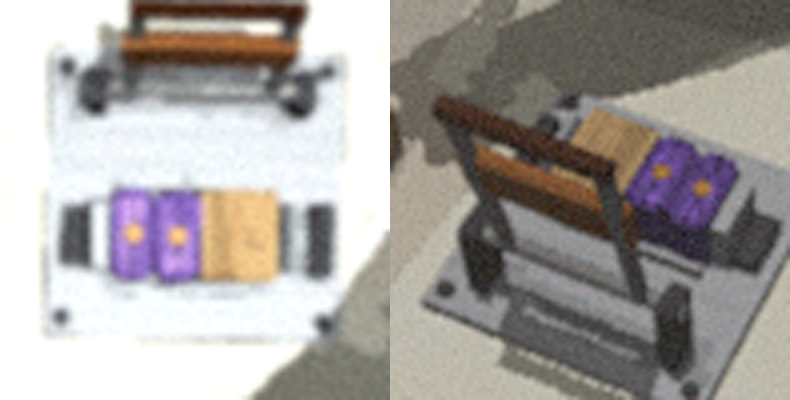

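```bash
python3 -m inch '{"linear":[[0,0,0.1],[0.05,0.05,0.1],[0.1,0.1,0.02],[0.12,0.11,0],[0.12,0.11,0],[0.12,0.11,0],[0.12,0.11,0],[0.12,0.11,0],[0.12,0.11,0],[0.12,0.11,0],[0.12,0.11,0],[0.12,0.11,0],[0.1,0.1,0],[0.05,0.05,0],[0,0,0],[0,0,0]],"rotation":[[0,0,0],[0,0,0],[0,0,0],[0,0,0],[0,0,0],[0,0,0],[0,0,0],[0,0,0],[0,0,0],[0,0,0],[0,0,0],[0,0,0],[0,0,0],[0,0,0],[0,0,0],[0,0,0]],"gripper":[0,0,0,0,0,0,0,0,0,0,0,0,0,0,0,0]}' 40; python3 go.py 648 -37 283 1.516
```

```text
time: 30.7
position: [0.6524, -0.0059, 0.3332]
eef_rot: [-2.238, -2.183, 0.009]
wrist_force: [-0.5, -0.2, 0.4]
gripper_width: 0.0428
pos [652.4  -5.9 333.2] lin [-0.029 -0.207 -0.335] rot [-0.014 -0.03  -0.059] F [-0.5 -0.2  0.4] w 42.8 t 30.7
j [-0.14  0.45  0.38  1.52  0.    1.46]
```

```bash
python3 -m inch '{"linear":[[-0.029,-0.13,0],[0,-0.07,0],[0,0,-0.08],[0,0,0],[0,0,0]],"rotation":[[-0.014,-0.03,-0.06],[0,0,0],[0,0,0],[0,0,0],[0,0,0]],"gripper":[0,0,0,0,0]}' 40; python3 go.py 648 -37 283 1.516
```

```text
time: 31.12
position: [0.6448, -0.0388, 0.3218]
eef_rot: [-2.281, -2.159, 0.001]
wrist_force: [0.4, 0.3, 0.7]
gripper_width: 0.0429
pos [644.8 -38.8 321.8] lin [ 0.021  0.012 -0.259] rot [ 0.    -0.002  0.   ] F [0.4 0.3 0.7] w 42.9 t 31.1
j [-0.19  0.43  0.32  1.46 -0.    1.44]
```

```bash
python3 -m inch '{"linear":[[0.021,0,0],[0,0,-0.08],[0,0,-0.08],[0,0,-0.08],[0,0,-0.02],[0,0,0],[0,0,0],[0,0,0],[0,0,0],[0,0,0],[0,0,0]],"rotation":[[0,0,0],[0,0,0],[0,0,0],[0,0,0],[0,0,0],[0,0,0],[0,0,0],[0,0,0],[0,0,0],[0,0,0],[0,0,0]],"gripper":[0,0,0,0,0,1,1,1,1,1,1]}' 30; python3 go.py 648 -37 283 1.516
```

```text
time: 32.03
position: [0.6487, -0.0405, 0.2869]
eef_rot: [2.28, 2.158, 0.002]
wrist_force: [0.2, -0.9, -3.7]
gripper_width: 0.0128
pos [648.7 -40.5 286.9] lin [-0.005  0.023 -0.026] rot [0.001 0.004 0.   ] F [ 0.2 -0.9 -3.7] w 12.8 t 32.0
j [-0.19  0.44  0.25  1.38 -0.    1.43]
```

```bash
python3 -m inch '{"linear":[[-0.109,0.005,0.014],[-0.11,0.005,0.003],[-0.11,0.005,-0.008],[-0.108,0.005,-0.019],[-0.106,0.005,-0.029],[-0.103,0.005,-0.04],[-0.098,0.005,-0.05],[-0.093,0.005,-0.059],[-0.086,0.005,-0.068],[0,0,0],[0,0,0]],"rotation":[[0,0,0],[0,0,0],[0,0,0],[0,0,0],[0,0,0],[0,0,0],[0,0,0],[0,0,0],[0,0,0],[0,0,0],[0,0,0]],"gripper":[1,1,1,1,1,1,1,1,1,1,1]}' 30; python3 go.py c -70 0 129
```

```text
time: 32.95
position: [0.5165, -0.0342, 0.2602]
eef_rot: [2.253, 2.136, 0.047]
wrist_force: [6.3, -0.5, -6.6]
gripper_width: 0.0128
pos [516.5 -34.2 260.2] lin [-0.421  0.054 -0.875] rot [ 0.011  0.094 -0.003] F [ 6.3 -0.5 -6.6] w 12.8 t 33.0
j [-0.23  0.2  -0.18  1.15  0.01  1.39]
target 453.4 -26.2
```

```bash
python3 -m inch '{"linear":[[-0.082,0.004,-0.073],[-0.074,0.004,-0.081],[-0.066,0.003,-0.088],[-0.057,0.003,-0.094],[-0.047,0.002,-0.1],[-0.037,0.002,-0.104],[-0.026,0.001,-0.107],[0,0,0],[0,0,0]],"rotation":[[0,0.02,0],[0,0.02,0],[0,0.02,0],[0,0.02,0],[0,0.01,0],[0,0,0],[0,0,0],[0,0,0],[0,0,0]],"gripper":[1,1,1,1,1,1,1,1,1]}' 30; python3 go.py c -70 0 129
```

```text
time: 33.7
position: [0.4597, -0.0314, 0.1705]
eef_rot: [2.27, 2.153, 0.004]
wrist_force: [-3.2, 0.1, 2.7]
gripper_width: 0.0129
pos [459.7 -31.4 170.5] lin [-0.042  0.035 -0.276] rot [ 0.015  0.022 -0.005] F [-3.2  0.1  2.7] w 12.9 t 33.7
j [-0.25  0.19 -0.43  0.94 -0.    1.38]
target 453.4 -26.2
```

```bash
python3 -m inch '{"linear":[[-0.018,0,-0.08],[-0.01,0,-0.08],[-0.005,0,-0.06],[0,0,-0.03],[0,0,0]],"rotation":[[0,0,0],[0,0,0],[0,0,0],[0,0,0],[0,0,0]],"gripper":[1,1,1,1,1]}' 30; python3 -m inch '{"linear":[[0,0,-0.03],[0,0,-0.03]],"rotation":[[0,0,0],[0,0,0]],"gripper":[1,1]}' 30; python3 go.py c -70 0 129
```

```text
time: 34.12
position: [0.4541, -0.031, 0.1365]
eef_rot: [2.272, 2.156, -0.001]
wrist_force: [-3.8, -0.6, -3.4]
gripper_width: 0.0125
time: 34.28
position: [0.4539, -0.031, 0.1293]
eef_rot: [2.273, 2.157, -0.004]
wrist_force: [-6.1, -0.7, 2.6]
gripper_width: 0.0125
pos [453.9 -31.  129.3] lin [-0.003  0.032 -0.002] rot [ 0.015  0.008 -0.006] F [-6.1 -0.7  2.6] w 12.5 t 34.3
j [-0.25  0.22 -0.51  0.83 -0.01  1.37]
target 453.4 -26.2
```

```bash
python3 -m inch '{"linear":[[0,0,-0.02],[0,0,0],[0,0,0],[0,0,0],[0,0,0.15],[0,0,0.1],[0,0,0],[0,0,0],[0,0,0],[0,0,-0.05],[0,0,-0.04],[0,0,0]],"rotation":[[0,0,0],[0,0,0],[0,0,0],[0,0,0],[0,0,0],[0,0,0],[0,0,0],[0,0,0],[0,0,0],[0,0,0],[0,0,0],[0,0,0]],"gripper":[1,0.2,0.2,0.2,0.2,1,1,1,1,1,1,1]}' 30; python3 go.py c -70 0 146
```

```text
time: 35.28
position: [0.4596, -0.0318, 0.1548]
eef_rot: [2.267, 2.152, 0.006]
wrist_force: [0.0, -0.0, -0.5]
gripper_width: -0.0003
pos [459.6 -31.8 154.8] lin [-0.041  0.037 -0.059] rot [ 0.017  0.027 -0.006] F [ 0.  -0.  -0.5] w -0.3 t 35.3
j [-0.25  0.2  -0.46  0.89 -0.01  1.37]
target 453.4 -26.2
```

```bash
python3 -m inch '{"linear":[[-0.035,0.02,0],[0,0,0],[0,0,-0.03],[0,0,0]],"rotation":[[0,0.02,0],[0,0,0],[0,0,0],[0,0,0]],"gripper":[1,1,1,1]}' 30; python3 -m inch '{"linear":[[0,0,-0.02],[0,0,-0.02]],"rotation":[[0,0,0],[0,0,0]],"gripper":[1,1]}' 30;  python3 -m inch '{"linear":[[0,0,-0.015],[0,0,-0.015]],"rotation":[[0,0,0],[0,0,0]],"gripper":[1,1]}' 30
```

```text
time: 35.62
position: [0.4528, -0.0282, 0.1479]
eef_rot: [2.275, 2.16, -0.01]
wrist_force: [0.1, 0.2, 0.2]
gripper_width: 0.0002
time: 35.78
position: [0.4534, -0.0283, 0.1444]
eef_rot: [2.273, 2.158, -0.008]
wrist_force: [-22.7, 4.2, 75.4]
gripper_width: -0.0001
time: 35.95
position: [0.4529, -0.0281, 0.1449]
eef_rot: [2.27, 2.156, -0.005]
wrist_force: [-11.0, 2.7, 32.3]
gripper_width: 0.0002
```

```bash
python3 -m inch '{"linear":[[0,0,0.1],[0,0,0.2],[0,0,0.2],[0,-0.1,0.2],[0,-0.2,0.1],[0,-0.22,0],[0,-0.22,0],[0,-0.22,0],[0,-0.22,0],[0,-0.22,0],[0,-0.1,0],[0,0,0],[0,0,0]],"rotation":[[0,0,0],[0,0,0],[0,0,0],[0,0,0],[0,0,0],[0,0,0],[0,0,0],[0,0,0],[0,0,0],[0,0,0],[0,0,0],[0,0,0],[0,0,0]],"gripper":[1,1,1,1,1,1,1,1,1,1,1,1,1]}' 30; python3 - <<'E'
from h import *
c=snap('top','top5'); s=snap('scene','sc5')
f=lambda im,a,b,k:cv2.resize(np.clip(im.astype(float)*1.5,0,255).astype(np.uint8)[a[0]:a[1],b[0]:b[1]],None,fx=k,fy=k,interpolation=cv2.INTER_CUBIC)
A=f(c['image'],(130,250),(170,370),2); B=f(s['image'],(145,245),(170,270),4); C=f(s['image'],(90,330),(0,400),1)
pad=np.zeros((400,400,3),np.uint8); A=np.vstack([A,cv2.resize(C,(400,240))])[:400]; A=np.vstack([A,np.zeros((max(0,400-A.shape[0]),400,3),np.uint8)])
cv2.imwrite('pics/m5.png',np.hstack([A,B]))
P=pts(c);Z=P[...,2]; I=c['image'].astype(int)
B=(abs(P[...,0]-.52)<.12)&(abs(P[...,1]+.03)<.07); red=(I[...,2]-I[...,0]>25)&(Z>.05)&B
for n,m in(('bar',red&(P[...,0]>.505)&(P[...,0]<.54)),('handle',red&(P[...,0]<.48))): print(n,m.sum(),np.median(P[m],0).round(4))
rects(c,zhi=.12)
E
```

```text
time: 37.03
position: [0.45, -0.2633, 0.2726]
eef_rot: [2.26, 2.155, -0.002]
wrist_force: [0.1, 0.2, 0.3]
gripper_width: -0.0002
bar 278 [ 0.5219 -0.0301  0.0683]
handle 45 [ 0.4535 -0.0282  0.0713]
1 px [348. 134.] n 110 ztop 0.099 c [ 742.4 -255.8] size [11.4 18.6] ang 5.1 bgr [45. 46. 88.]
2 px [368. 135.] n 57 ztop 0.0314 c [ 739.2 -327.6] size [41.4 20.8] ang 88.7 bgr [107.  56.  74.]
16 px [198. 147.] n 213 ztop 0.0551 c [711.7 241.4] size [47.3 49.9] ang 87.9 bgr [161. 161. 162.]
23 px [283. 198.] n 1315 ztop 0.0712 c [537.7 -32.4] size [153.1 181.5] ang 88.6 bgr [ 91.  98. 113.]
24 px [208. 189.] n 77 ztop 0.0458 c [572.5 212.9] size [13.  57.5] ang 83.4 bgr [ 95. 125. 145.]
25 px [338. 189.] n 124 ztop 0.0463 c [ 563.2 -219. ] size [57.5 21. ] ang 1.4 bgr [ 70.  98. 116.]
27 px [355. 208.] n 57 ztop 0.0494 c [ 496.  -273.3] size [20.7 23.2] ang 88.8 bgr [32. 32. 32.]
28 px [190. 211.] n 55 ztop 0.0467 c [501.  273.8] size [23.7 21.1] ang 19.4 bgr [50. 52. 52.]
30 px [209. 234.] n 246 ztop 0.0463 c [422.5 209.6] size [42.4 60.2] ang 76.5 bgr [ 98. 135. 159.]
```

View pics/m5.png

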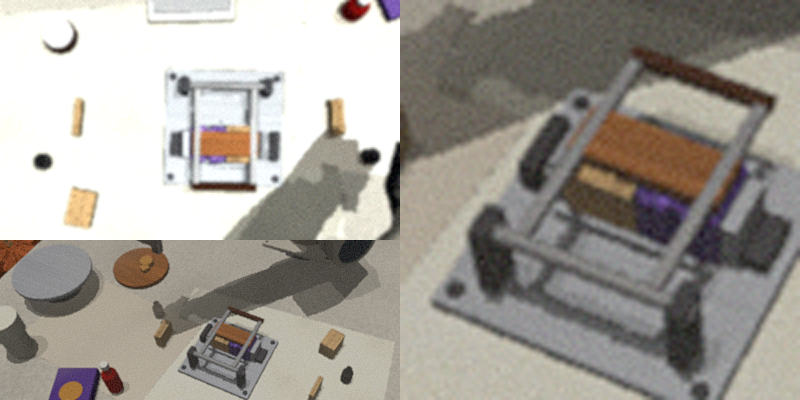

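```bash
python3 - <<'E'
from h import *
for t in('top0','top3','top5','scene0','sc3','sc5'):
    c=dict(np.load(f'pics/{t}.npz')); h=cv2.cvtColor(c['image'],cv2.COLOR_BGR2HSV)
    m=cv2.inRange(h,(122,60,25),(160,255,255)); n,l,s,ce=cv2.connectedComponentsWithStats(m); P=pts(c)
    print(t,[(ce[i].round().tolist(),int(s[i,4]),np.median(P[l==i],0).round(2).tolist()) for i in range(1,n) if s[i,4]>15])
E
```

```text
top0 [([367.0, 113.0], 1077, [0.82, -0.33, 0.03]), ([375.0, 177.0], 145, [0.6, -0.34, 0.04]), ([338.0, 233.0], 148, [0.42, -0.21, 0.04])]
top3 [([367.0, 113.0], 1077, [0.81, -0.33, 0.03]), ([273.0, 202.0], 275, [0.52, -0.0, 0.05])]
top5 [([367.0, 113.0], 1081, [0.81, -0.33, 0.03]), ([279.0, 194.0], 20, [0.55, -0.02, 0.05]), ([276.0, 209.0], 37, [0.5, -0.01, 0.05])]
scene0 [([189.0, 142.0], 65, [0.43, -0.21, 0.05]), ([114.0, 173.0], 132, [0.6, -0.34, 0.04]), ([70.0, 249.0], 2083, [0.83, -0.32, 0.03])]
sc3 [([242.0, 194.0], 393, [0.54, 0.0, 0.05]), ([71.0, 250.0], 2144, [0.84, -0.32, 0.03])]
sc5 [([251.0, 195.0], 36, [0.53, 0.03, 0.05]), ([234.0, 197.0], 93, [0.55, -0.01, 0.05]), ([246.0, 206.0], 24, [0.56, 0.02, 0.03]), ([71.0, 250.0], 2104, [0.84, -0.32, 0.03])]
```

Only two moulds exist (the other purple area is the flat box at 0.82, -0.33). Handing in.

```bash
python3 -c "
from workcell import job_done; print(job_done())"
```

```text
the job is handed in; nothing more can be done
None
```

The job is done and handed in at about 37 s of the 210 s allowed.

**What I did:**
- I swung the frame up to about 1.75 rad.
- I stood the two moulds present in the cradle and pushed each one along the row. The second met firm resistance (18 N). The first stalled without a clear force reading, but the picture showed it against the end plate.
- I chose the packing block from the camera sizes: two 30 mm moulds call for the 50 mm block. It was the only block I tried.
- It went down with light resistance of about 4 N on the jaw's lead-in, then about 33 N at the floor.
- I swung the frame down and pressed the handle against its stop.

**Last checks:**
- **Row:** before the frame came down, the tops of both moulds and the block read 54–55 mm above the table. That matches all three resting on the cradle floor (55 mm).
- **Jaw:** it moved back about 3–4 mm against the 3 mm expected. I read this from depth pixels about 3 mm wide, so it is approximate.
- **Frame:** the handle's top is at 71–72 mm against the nominal 73 mm, so it is fully down within camera accuracy.
- **Bystanders:** the jar, both droppers and the squeeze bottle are in the same places and upright. I did not measure the paper cup separately; no move went near it.
- **Other moulds:** no further mould showed in either camera.

The highest wrist force I read was about 75 N, from pressing the handle down (limit 120 N).

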